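# Put the calibration weights back in their tray

## Robot

A 6-joint arm with a two-finger parallel gripper is mounted at the origin on a cart in front of the work surface, level with it; the furniture and walls round the work are solid. World frame = base frame: x ahead of the robot, y to its left, z up, the work surface at z = 0. Lengths are in m, angles in degrees, forces in N, time in s.
With the tool pointing down it reaches from about 0.325 to 0.85 m from the base axis. Payload 15.5 kg.
Tool frame: the origin (TCP) lies midway between the tips of the shut fingers; the grasp point (between the pads) lies r.tcp_to_grasp behind it (r.tcp_to_grasp is the distance from the TCP to the grasp point, in m); x points along the fingers, y is the direction in which the jaws open and shut, and the axes are right-handed (so a half turn about x gives the same grasp; the last joint's range is limited). The gripper opens to 91 mm and grips with 3 to 60 N. Pads are 32 mm wide; open, the fingers measure 118 mm over their backs; the gripper's body (76 mm by 178 mm) begins 60 mm behind the grasp point.
Start: joints at [-82.592, 28.281, 77.091, -0, 74.628, -5.472], TCP at [0.139, -0.609, 0.185] pointing down, gripper open.
Joint ranges: [-166.48, 166.48], [-47.26, 123.95], [12.59, 153.08], [-70.14, 250.14], [6.76, 159.57], [-176.63, 176.63]. Speed limits (degrees/s): [108.29, 108.29, 147.25, 172.46, 172.46, 172.46].

## Interface

Orientations are given as a 3x3 rotation matrix whose columns are the frame's x, y, z axes.
In Python, from bench import r gives the robot as it stands. The module is installed in compiled form; this text tells all that it offers.
- The arm moves only by the tool drive_tool, never from a script. Its argument "commands" is a list of rows, each an object with "dp": the shift along the world's x, y, z in m, a list of three; "twist": the turn about the world's z in rad; "jaw": the closure, from -1 (fully open) to 1 (shut). A call has 1 to 10 rows; each row shifts and turns the pose as measured when the row begins; what a row does not reach is not made up. A row lasts 1/10 s, in which the tool goes at most 50 mm and 8.59 degrees, less where a joint would pass 70% of its speed; a pose out of reach is approached as far as the arm can. A call is refused whole if a number of a shift passes 0.05 or a number of a turn 0.15, either way. A call with a gripper value outside its range is refused whole. The fingers move at their own pace and stop on an object; "force" is the grip in N (left out, the last holds). Time passes only in rows, so rows that do not move let the fingers close. It gives the time, the measured TCP pose, the force and the opening at its end, in the units of the state.
- r.get_obs(): the state, without advancing time (a new reading comes with each control period).
- r.snapshot(name): name is "side" or "top" or "wrist"; returns the picture (400x640x3 uint8, red, green, blue); there is no depth.
- r.get_calibration(name): a dict with "camera_matrix" (3x3 intrinsics, pixels), "k1" (the pictures are not rectified: a ray, as slopes to the right and down, at radius r is drawn at 1 + k1 r^2 times it, then the intrinsics apply), "xyz" and "orientation" of the camera in the world; the wrist camera has in their place "tool_from_camera" (4x4, takes a point from camera to tool coordinates, whose origin is the TCP and whose axes are the tool frame's). Camera axes: x right, y down, z forward; pixel columns grow to the right and rows downward; lengths in m; the calibration is good to about 2 mm. A picture is of the moment at which its call begins: read the wrist's pose just before it. get_calibration takes no time and is no camera call.
- r.finish_job(): hands the job in, once; it reports no verdict.
Trained networks look in the newest picture that a camera, given by its name, has taken for a name from the list of things; names that differ only in an ending like _2 or _b are one class to them, and where a whole thing is asked for, a point or a joint stands for the part that bears it (a point fixed in the world has none). Each returns a list of dicts, best first, with "score" (0 to 1); they miss things now and then, are a little off and sometimes report something else, mostly with a low value. They report only what shows in the picture. A call takes as long as a camera call. They do not tell look-alikes from the thing itself.
- r.search_frame(target, camera): "bbox" ([left, top, width, height] in pixels, round what is visible of it).
The state is a dict: "time": time; "joints": joint angles; "qvel": joint speeds; "joint_torque": joint torques, N m; "position": TCP position; "tcp_rot": TCP orientation; "contact_force": force on the tool from outside, world axes, zero at the start; "wrist_torque": the same for the moment, N m; "finger_gap": finger opening in m.
Only numpy, scipy, OpenCV 4.12 (cv2) and the standard library are available. Lean on these libraries where they do the work, as an engineer would, in place of code of your own. Each camera call takes 0.05 s, during which the arm holds its last target.

## Task

The load-cell check is finished: put the four knobbed calibration weights back in the tray, each upright and fully down in the round recess of its size - the largest weight in the largest recess, and so on down to the smallest. Set them down gently, do not drop them. The two plain spacers without knobs do not belong to the set: leave them standing where they are.

Things in the scene. Friction and masses are not known exactly. Their poses are not given: they have to be found in the camera images.
- weight_500: the largest of four upright knobbed calibration weights, brass, loose, 500 g: plain round body 38 mm in diameter and about 41 mm tall, a narrow neck and a round knob above it, 62 mm tall in all. Grip it across the round body. Origin: centre of its underside; z up along its axis.
- weight_200: the second largest of four upright knobbed calibration weights, brass, loose, 200 g: plain round body 29 mm in diameter and about 32 mm tall, a narrow neck and a round knob above it, 48 mm tall in all. Grip it across the round body. Origin: centre of its underside; z up along its axis.
- weight_100: the second smallest of four upright knobbed calibration weights, steel, loose, 100 g: plain round body 23 mm in diameter and about 26 mm tall, a narrow neck and a round knob above it, 39 mm tall in all. Grip it across the round body. Origin: centre of its underside; z up along its axis.
- weight_50: the smallest of four upright knobbed calibration weights, steel, loose, 50 g: plain round body 18 mm in diameter and about 19 mm tall, a narrow neck and a round knob above it, 31 mm tall in all. Grip it across the round body. Origin: centre of its underside; z up along its axis.
- nest_500: fixed square wooden pad 78x78x12 mm with one round recess, the largest of the four: 62 mm in diameter, 7 mm deep, dark flat floor. Origin: centre of the pad's underside; the recess is centred on it, its floor 5 mm and the pad's top 12 mm above the origin; z up, x and y along the pad's sides. The four pads lie two by two, 80 mm from centre to centre, in any order, in a fixed grey tray 172x172 mm whose rim is lower than the pads' tops.
- nest_200: fixed square wooden pad 78x78x12 mm with one round recess, the second largest of the four: 51 mm in diameter, 7 mm deep, dark flat floor. Origin: centre of the pad's underside; the recess is centred on it, its floor 5 mm and the pad's top 12 mm above the origin; z up, x and y along the pad's sides. The four pads lie two by two, 80 mm from centre to centre, in any order, in a fixed grey tray 172x172 mm whose rim is lower than the pads' tops.
- nest_100: fixed square wooden pad 78x78x12 mm with one round recess, the second smallest of the four: 42 mm in diameter, 7 mm deep, dark flat floor. Origin: centre of the pad's underside; the recess is centred on it, its floor 5 mm and the pad's top 12 mm above the origin; z up, x and y along the pad's sides. The four pads lie two by two, 80 mm from centre to centre, in any order, in a fixed grey tray 172x172 mm whose rim is lower than the pads' tops.
- nest_50: fixed square wooden pad 78x78x12 mm with one round recess, the smallest of the four: 34 mm in diameter, 7 mm deep, dark flat floor. Origin: centre of the pad's underside; the recess is centred on it, its floor 5 mm and the pad's top 12 mm above the origin; z up, x and y along the pad's sides. The four pads lie two by two, 80 mm from centre to centre, in any order, in a fixed grey tray 172x172 mm whose rim is lower than the pads' tops.
- spacer_large: look-alike: plain turned brass spacer, a straight cylinder 32 mm in diameter and 46 mm tall with a flat top and a dark round bore in it, no knob; loose, upright. Origin: centre of its underside.
- spacer_small: look-alike: plain turned steel spacer, a straight cylinder 22 mm in diameter and 32 mm tall with a flat top and a dark round bore in it, no knob; loose, upright. Origin: centre of its underside.
There are look-alikes about, which are no part of the job. Leave any blue or pink look-alike of the weight_500 alone.

How it is judged:
By the outcome, as a careful person would: the job done as asked, in the order asked, and still so for the second after the job is handed in, with the robot touching nothing.
It also fails if it takes over 99 s, if anything falls off the work surface, if the arm or the gripper's body presses on something with over 40 N, if the wrist force passes 120 N, or if a joint passes its speed limit or range.

## Working session

There is one attempt and no reset: what is moved stays moved. The work goes in short steps, Python scripts to look and compute and a tool call to move; the robot and the scene stay as the last step left them, time stands still between calls to the robot, and variables do not carry over. Pictures are saved under pics/ and viewed, and the job is handed in when it is done.

Besides the shell and the picture viewer there is one more tool, called after "Emit:" by a JSON object that holds its "method" and its "body", one argument or row to a line. drive_tool: Moves the arm, as the interface text tells. Its arguments: {"type":"object","properties":{"commands":{"type":"array"},"force":{"type":"number"}},"required":["commands"]}

```bash
mkdir -p pics
cat > h.py <<'E'
import numpy as np,cv2
from bench import r
def snap(c,n):
    o=r.get_obs();im=r.snapshot(c);cv2.imwrite(f'pics/{n}.png',im[:,:,::-1]);return o,im
def cam(c,o=None):
    k=r.get_calibration(c);K=np.array(k['camera_matrix'])
    if 'xyz' in k: return K,k['k1'],np.array(k['orientation']),np.array(k['xyz'])
    T=np.array(k['tool_from_camera']);R=np.array(o['tcp_rot']);return K,k['k1'],R@T[:3,:3],R@T[:3,3]+np.array(o['position'])
def px2w(c,uv,z,o=None):
    K,k1,R,t=cam(c,o);d=np.linalg.inv(K)@[uv[0],uv[1],1];d=d[:2]/d[2];u=d.copy()
    for _ in range(30):u=d/(1+k1*(u@u))
    v=R@np.r_[u,1];s=(z-t[2])/v[2];return t+s*v
def w2px(c,p,o=None):
    K,k1,R,t=cam(c,o);q=R.T@(np.array(p)-t);s=q[:2]/q[2];s=s*(1+k1*(s@s));return (K@np.r_[s,1])[:2]
E
python3 - <<'E'
from h import *
for c in('top','side','wrist'):
    o,_=snap(c,c+'0')
    print(c,[np.round(x,4).tolist() for x in cam(c,o)])
    for n in ['weight_500','weight_200','weight_100','weight_50','nest_500','nest_200','nest_100','nest_50','spacer_large','spacer_small'] if c=='top' else []:
        print(n,[(np.round(d['bbox']).tolist(),round(d['score'],2)) for d in r.search_frame(n,c)][:4])
o=r.get_obs();print(r.tcp_to_grasp,o)
E
```

```text
top [[[365.7406, 0.0, 321.9695], [0.0, 365.7406, 199.8067], [0.0, 0.0, 1.0]], -0.0281, [[-0.0294, -0.988, 0.1516], [-0.9993, 0.0256, -0.0269], [0.0227, -0.1523, -0.9881]], [0.3457, -0.0462, 0.975]]
weight_500 [([267.0, 195.0, 11.0, 16.0], 0.75), ([292.0, 205.0, 19.0, 19.0], 0.74), ([428.0, 171.0, 12.0, 12.0], 0.69), ([370.0, 233.0, 19.0, 18.0], 0.62)]
weight_200 [([267.0, 195.0, 11.0, 16.0], 0.75), ([292.0, 205.0, 19.0, 19.0], 0.74), ([428.0, 171.0, 12.0, 12.0], 0.69), ([370.0, 233.0, 19.0, 18.0], 0.62)]
weight_100 [([267.0, 195.0, 11.0, 16.0], 0.75), ([292.0, 205.0, 19.0, 19.0], 0.74), ([428.0, 171.0, 12.0, 12.0], 0.69), ([370.0, 233.0, 19.0, 18.0], 0.62)]
weight_50 [([267.0, 195.0, 11.0, 16.0], 0.75), ([292.0, 205.0, 19.0, 19.0], 0.74), ([428.0, 171.0, 12.0, 12.0], 0.69), ([370.0, 233.0, 19.0, 18.0], 0.62)]
nest_500 [([186.0, 192.0, 34.0, 26.0], 0.82), ([219.0, 189.0, 30.0, 36.0], 0.8), ([220.0, 159.0, 28.0, 34.0], 0.64), ([188.0, 158.0, 31.0, 35.0], 0.63)]
nest_200 [([186.0, 192.0, 34.0, 26.0], 0.82), ([219.0, 189.0, 30.0, 36.0], 0.8), ([220.0, 159.0, 28.0, 34.0], 0.64), ([188.0, 
[... 986 characters left out ...]
e+01, -5.47127638e+00]), 'qvel': array([ 6.14726485e-05,  9.39089952e-02,  1.06679053e-01, -4.84355138e-02,
        3.30309104e-03, -3.66120246e-02]), 'joint_torque': array([ 1.37746396e-03, -8.78439331e+01, -3.82174873e+01,  7.07570300e-02,
        4.40531631e-02, -3.05045683e-05]), 'position': array([ 0.1393179 , -0.60927651,  0.18543196]), 'tcp_rot': array([[ 2.21614699e-05,  2.22877338e-01, -9.74846496e-01],
       [-9.88311718e-06, -9.74846497e-01, -2.22877338e-01],
       [-1.00000000e+00,  1.45738116e-05, -1.94013085e-05]]), 'contact_force': array([ 0.51242468,  0.30897618, -1.28766705]), 'wrist_torque': array([-0.02724788,  0.01356825, -0.03709786]), 'finger_gap': 0.0911756434069319}
```

Run:
```python
import cv2
a=cv2.imread('pics/top0.png')[130:280,170:470]
cv2.imwrite('pics/top0c.png',cv2.resize(a,(800,400),interpolation=cv2.INTER_CUBIC))
```

```text
(no output)
```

View pics/top0.png

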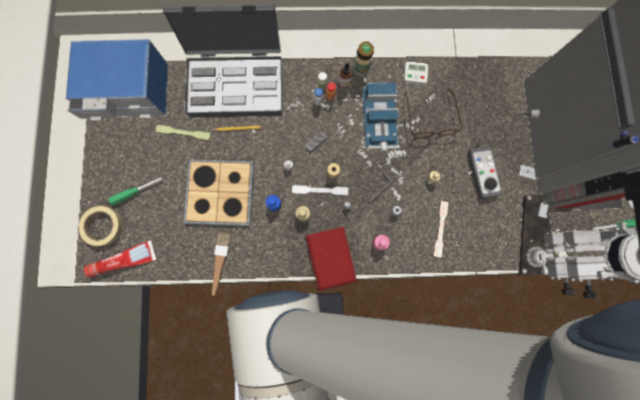

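View pics/top0c.png

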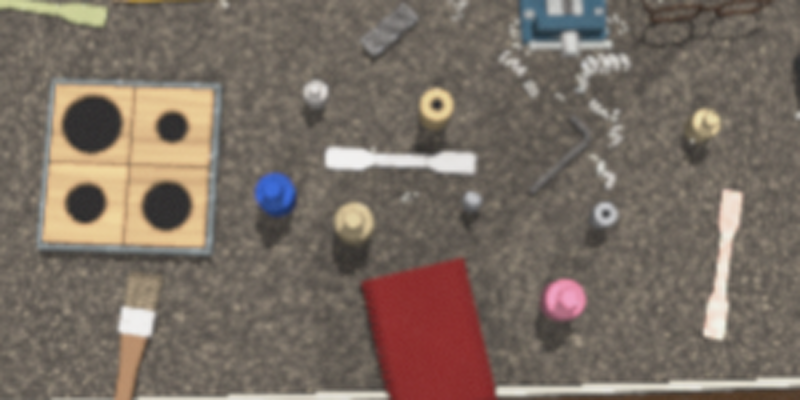

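View pics/side0.png

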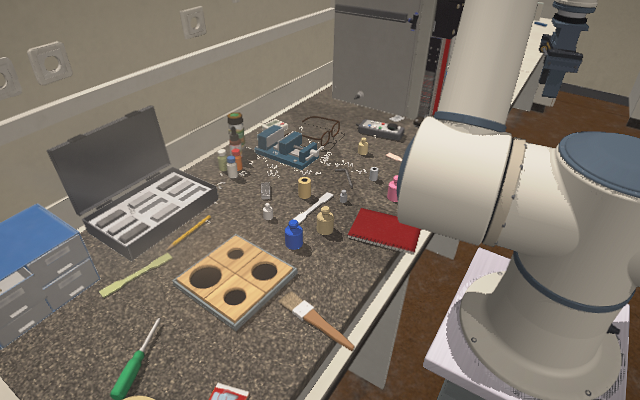

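View pics/wrist0.png

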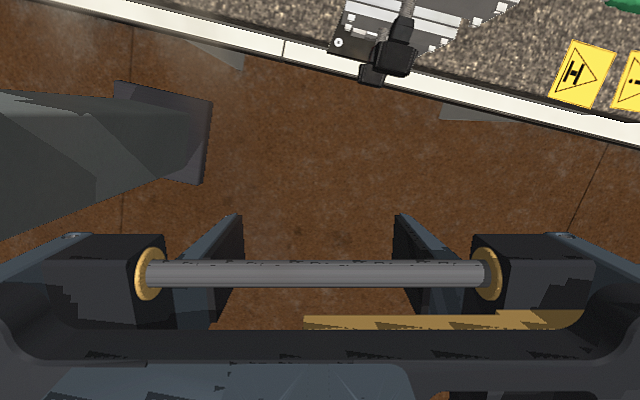

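Run:
```python
from h import *
S=lambda u,v:(170+u*300/800,130+v*150/400)
for n,uv,z in [('w500',(353,215),.06),('w200',(706,118),.046),('w100',(316,89),.037),('w50',(472,199),.029),('spL',(436,104),.046),('spS',(605,212),.032),('blue',(275,186),.06),('pink',(566,294),.06),
 ('n500',(92,124),.012),('n50',(172,126),.012),('n100',(86,203),.012),('n200',(167,206),.012),('c1',(57,83),.012),('c2',(217,88),.012),('c3',(211,250),.012),('c4',(42,247),.012)]:
    p=px2w('top',S(*uv),z);print(n,np.round(p,3),round(np.hypot(p[0],p[1]),3), w2px('side',p).round())
```

```text
w500 [ 0.46  -0.021  0.06 ] 0.46 [325. 208.]
w200 [ 0.548 -0.37   0.046] 0.661 [363. 140.]
w100 [0.589 0.013 0.037] 0.589 [269. 204.]
w50 [ 0.476 -0.137  0.029] 0.496 [344. 191.]
spL [ 0.569 -0.104  0.046] 0.578 [305. 180.]
spS [ 0.46  -0.267  0.032] 0.532 [375. 169.]
blue [0.489 0.052 0.06 ] 0.492 [294. 221.]
pink [ 0.38  -0.219  0.06 ] 0.438 [396. 178.]
n500 [0.565 0.24  0.012] 0.614 [206. 278.]
n50 [0.561 0.16  0.012] 0.583 [236. 254.]
n100 [0.485 0.245 0.012] 0.543 [235. 297.]
n200 [0.48  0.164 0.012] 0.507 [265. 272.]
c1 [0.608 0.277 0.012] 0.668 [177. 280.]
c2 [0.599 0.115 0.012] 0.61 [237. 235.]
c3 [0.435 0.121 0.012] 0.451 [297. 268.]
c4 [0.442 0.287 0.012] 0.527 [237. 324.]
```

Emit:
{"method": "drive_tool", "body": {
  "commands": [
    {"dp": [0.01, 0.03, 0.03], "twist": 0.0, "jaw": -1},
    {"dp": [0.023, 0.042, 0.02], "twist": 0.13, "jaw": -1},
    {"dp": [0.023, 0.042, 0], "twist": 0.13, "jaw": -1},
    {"dp": [0.023, 0.042, 0], "twist": 0.13, "jaw": -1},
    {"dp": [0.023, 0.042, 0], "twist": 0.13, "jaw": -1},
    {"dp": [0.023, 0.042, 0], "twist": 0.13, "jaw": -1},
    {"dp": [0.023, 0.042, 0], "twist": 0.13, "jaw": -1},
    {"dp": [0.023, 0.042, 0], "twist": 0.13, "jaw": -1},
    {"dp": [0.023, 0.042, 0], "twist": 0.13, "jaw": -1},
    {"dp": [0.023, 0.042, 0], "twist": 0.13, "jaw": -1}
  ]
}}

```text
time: 1.65
position: [0.3586, -0.191, 0.2371]
tcp_rot: [[0.005, 0.99, -0.14], [-0.004, -0.14, -0.99], [-1.0, 0.006, 0.003]]
contact_force: [1.6, -1.4, -0.1]
finger_gap: 0.091
```

Emit:
{"method": "drive_tool", "body": {
  "commands": [
    {"dp": [0.025, 0.04, 0], "twist": 0.1, "jaw": -1},
    {"dp": [0.025, 0.04, -0.01], "twist": 0.02, "jaw": -1},
    {"dp": [0.025, 0.04, -0.02], "twist": 0, "jaw": -1},
    {"dp": [0.015, 0.03, -0.02], "twist": 0, "jaw": -1},
    {"dp": [0, 0, 0], "twist": 0, "jaw": -1}
  ]
}}

```text
time: 2.15
position: [0.4526, -0.0322, 0.1884]
tcp_rot: [[0.012, 1.0, -0.005], [-0.005, -0.005, -1.0], [-1.0, 0.012, 0.005]]
contact_force: [0.4, -0.3, 0.2]
finger_gap: 0.0914
```

Run:
```python
from h import *
o,_=snap('wrist','w1');print(o['position'],o['tcp_rot'].round(3).tolist(),o['joints'].round(1))
for d in r.search_frame('weight_500','wrist'):
    b=d['bbox'];print(np.round(b),round(d['score'],2))
for p in [(.46,-.021,.06),(.589,.013,.037),(.489,.052,.06),(.476,-.137,.029)]:print(p,w2px('wrist',p,o).round(1))
```

```text
[ 0.45257779 -0.03216409  0.18838272] [[0.012, 1.0, -0.005], [-0.005, -0.005, -1.0], [-1.0, 0.012, 0.005]] [-1.150e+01  1.390e+01  1.005e+02 -1.000e-01  6.480e+01 -1.120e+01]
[415. 127.  28.  18.] 0.89
[328.  81.  37.  39.] 0.86
[308. 150.  28.  36.] 0.62
[247. 289.  34.  41.] 0.61
[331. 242.  13.  19.] 0.46
(0.46, -0.021, 0.06) [323.7 172. ]
(0.589, 0.013, 0.037) [434.8 138.5]
(0.489, 0.052, 0.06) [351.5 102.8]
(0.476, -0.137, 0.029) [335.2 254.8]
```

View pics/w1.png

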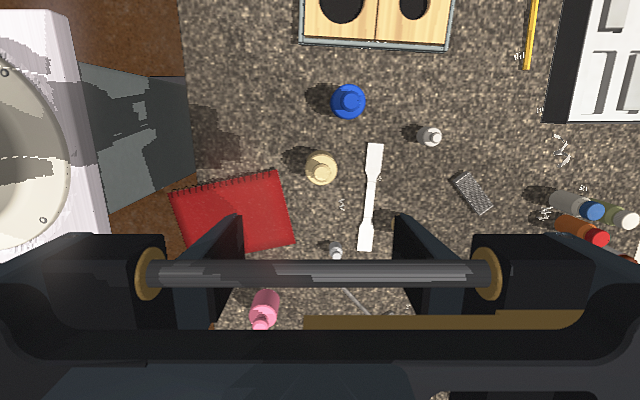

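Run:
```python
from h import *
a=cv2.imread('pics/w1.png')[60:260,280:480];cv2.imwrite('pics/w1c.png',cv2.resize(a,(600,600),interpolation=cv2.INTER_CUBIC))
o=r.get_obs()
for uv,z in[((322,171),.06),((432,133),.037),((335,252),.029)]:print(px2w('wrist',uv,z,o))
```

```text
[ 0.45813121 -0.02304192  0.06      ]
[0.58592688 0.0159733  0.037     ]
[ 0.47568488 -0.13690631  0.029     ]
```

View pics/w1c.png

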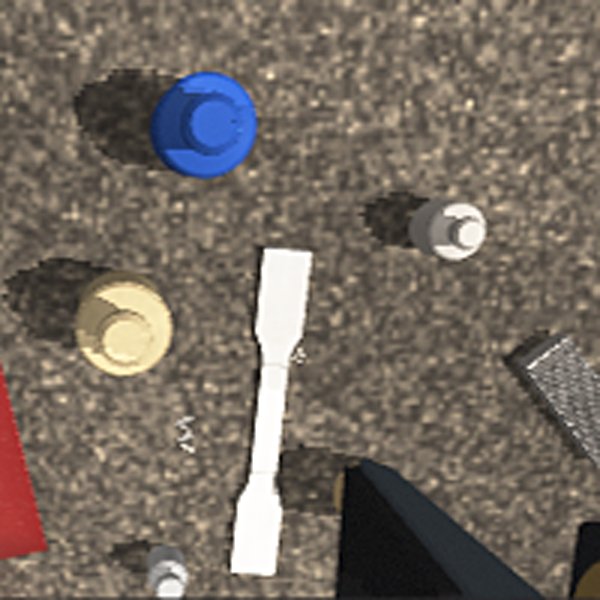

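Run:
```python
from h import *
o=r.get_obs()
for uv in[(275,170),(173,192),(294,243)]:print(px2w('wrist',uv,.01,o))
print(px2w('wrist',(435.7,137.3),.037,o),px2w('wrist',(336.7,252.7),.029,o),px2w('wrist',(322.7,172.3),.06,o))
```

```text
[ 0.3994265 -0.0306626  0.01     ]
[ 0.26608872 -0.0583474   0.01      ]
[ 0.42082208 -0.13200967  0.01      ]
[0.59070885 0.01105087 0.037     ] [ 0.47792935 -0.13794257  0.029     ] [ 0.45890551 -0.02451502  0.06      ]
```

Emit:
{"method": "drive_tool", "body": {
  "commands": [
    {"dp": [0.006, 0.008, -0.03], "jaw": -0.4, "twist": 0},
    {"dp": [0, 0, -0.03], "jaw": -0.4, "twist": 0},
    {"dp": [0, 0, -0.02], "jaw": -0.4, "twist": 0},
    {"dp": [0, 0, 0], "jaw": -0.4, "twist": 0}
  ],
  "force": 15
}}

```text
time: 2.65
position: [0.4599, -0.0314, 0.1114]
tcp_rot: [[0.021, 1.0, -0.011], [-0.008, -0.01, -1.0], [-1.0, 0.021, 0.008]]
contact_force: [0.1, -0.4, 0.5]
finger_gap: 0.0648
```

Emit:
{"method": "drive_tool", "body": {
  "commands": [
    {"dp": [0, 0.008, 0], "jaw": -0.4, "twist": 0},
    {"dp": [0, 0, 0], "jaw": -0.4, "twist": 0}
  ]
}}

```text
time: 2.85
position: [0.4604, -0.0247, 0.1134]
tcp_rot: [[0.022, 1.0, -0.013], [-0.009, -0.013, -1.0], [-1.0, 0.023, 0.009]]
contact_force: [-0.5, -0.7, -0.3]
finger_gap: 0.0639
```

Emit:
{"method": "drive_tool", "body": {
  "commands": [
    {"dp": [0, 0, -0.025], "jaw": -0.4, "twist": 0},
    {"dp": [-0.001, 0, -0.025], "jaw": -0.4, "twist": 0},
    {"dp": [0, 0, -0.02], "jaw": -0.4, "twist": 0},
    {"dp": [0, 0, -0.015], "jaw": -0.4, "twist": 0},
    {"dp": [0, 0, 0], "jaw": -0.4, "twist": 0}
  ]
}}

```text
time: 3.35
position: [0.4648, -0.0262, 0.0327]
tcp_rot: [[0.036, 0.999, -0.014], [-0.012, -0.013, -1.0], [-0.999, 0.036, 0.011]]
contact_force: [-0.1, -0.2, 1.1]
finger_gap: 0.0638
```

Emit:
{"method": "drive_tool", "body": {
  "commands": [
    {"dp": [-0.005, 0.003, -0.009], "jaw": -0.4, "twist": 0},
    {"dp": [0, 0, -0.007], "jaw": -0.4, "twist": 0},
    {"dp": [0, 0, 0], "jaw": -0.4, "twist": 0}
  ]
}}

```text
time: 3.65
position: [0.4625, -0.0239, 0.0196]
tcp_rot: [[0.041, 0.999, -0.014], [-0.013, -0.013, -1.0], [-0.999, 0.041, 0.012]]
contact_force: [0.6, -0.5, -0.3]
finger_gap: 0.0637
```

Run:
```python
from h import *
o,_=snap('wrist','w2');print(o['position'],o['tcp_rot'].round(3).tolist(),o['joints'].round(2))
print(w2px('wrist',(.459,-.0235,.06),o))
```

```text
[ 0.46249418 -0.02385791  0.019581  ] [[0.041, 0.999, -0.014], [-0.013, -0.013, -1.0], [-0.999, 0.041, 0.012]] [-10.1   29.77 111.73  -0.51  36.07  -8.92]
[315.56521168 246.94453578]
```

View pics/w2.png

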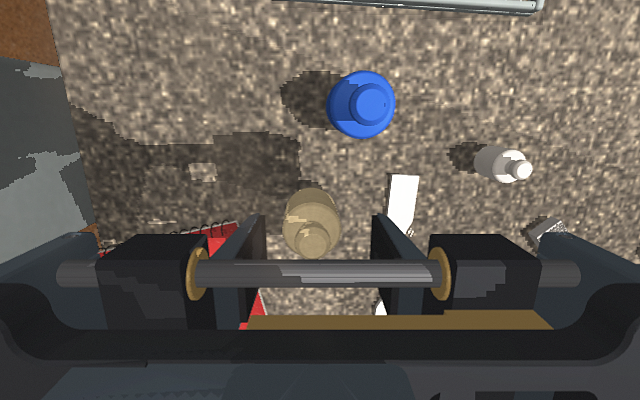

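Emit:
{"method": "drive_tool", "body": {
  "commands": [
    {"dp": [-0.003, 0.003, -0.006], "jaw": -0.4, "twist": 0},
    {"dp": [0, 0, 0], "jaw": 0, "twist": 0},
    {"dp": [0, 0, 0], "jaw": 0.4, "twist": 0},
    {"dp": [0, 0, 0], "jaw": 0.4, "twist": 0},
    {"dp": [0, 0, 0], "jaw": 0.4, "twist": 0},
    {"dp": [0, 0, 0], "jaw": 0.4, "twist": 0}
  ],
  "force": 15
}}

```text
time: 4.3
position: [0.4604, -0.0209, 0.015]
tcp_rot: [[0.043, 0.999, -0.014], [-0.013, -0.013, -1.0], [-0.999, 0.043, 0.012]]
contact_force: [-0.2, 0.7, -2.6]
finger_gap: 0.0377
```

Emit:
{"method": "drive_tool", "body": {
  "commands": [
    {"dp": [0, 0, 0.01], "jaw": 1, "twist": 0},
    {"dp": [0, 0, 0.03], "jaw": 1, "twist": 0},
    {"dp": [0, 0, 0.04], "jaw": 1, "twist": 0},
    {"dp": [0, 0, 0.04], "jaw": 1, "twist": 0},
    {"dp": [0, 0, 0], "jaw": 1, "twist": 0}
  ],
  "force": 25
}}

```text
time: 4.8
position: [0.4581, -0.0205, 0.1404]
tcp_rot: [[0.039, 0.999, -0.014], [-0.012, -0.013, -1.0], [-0.999, 0.039, 0.012]]
contact_force: [-1.1, -0.5, -6.0]
finger_gap: 0.0375
```

Emit:
{"method": "drive_tool", "body": {
  "commands": [
    {"dp": [0.01, 0.025, 0], "jaw": 1, "twist": 0},
    {"dp": [0.016, 0.038, 0], "jaw": 1, "twist": 0},
    {"dp": [0.016, 0.038, 0], "jaw": 1, "twist": 0},
    {"dp": [0.016, 0.038, 0], "jaw": 1, "twist": 0},
    {"dp": [0.016, 0.038, 0], "jaw": 1, "twist": 0},
    {"dp": [0.016, 0.038, 0], "jaw": 1, "twist": 0},
    {"dp": [0.012, 0.03, 0], "jaw": 1, "twist": 0},
    {"dp": [0, 0, 0], "jaw": 1, "twist": 0}
  ]
}}

```text
time: 5.6
position: [0.5593, 0.2339, 0.139]
tcp_rot: [[0.036, 0.999, -0.017], [-0.013, -0.017, -1.0], [-0.999, 0.036, 0.013]]
contact_force: [0.6, -1.0, -5.4]
finger_gap: 0.0372
```

Run:
```python
from h import *
o,_=snap('wrist','w3');print(o['position'],o['tcp_rot'].round(3).tolist(),o['joints'].round(2))
for n,p in dict(n500=(.565,.24,.012),n50=(.561,.16,.012),n100=(.485,.245,.012),n200=(.48,.164,.012)).items(): print(n,w2px('wrist',p,o).round(1))
for d in r.search_frame('nest_500','wrist'):
    b=d['bbox'];print(np.round(b),round(d['score'],2))
snap('side','s3')
```

```text
[0.55934236 0.23385181 0.13900319] [[0.036, 0.999, -0.017], [-0.013, -0.017, -1.0], [-0.999, 0.036, 0.013]] [17.91 28.66 84.65 -1.52 64.96 19.52]
n500 [319.3 175.8]
n50 [317.  242.4]
n100 [246.1 173.1]
n200 [247.5 241.4]
[209. 138.  76.  70.] 0.98
[283. 210.  68.  52.] 0.97
[213. 211.  68.  30.] 0.75
[284. 138.  74.  73.] 0.73
```

View pics/w3.png

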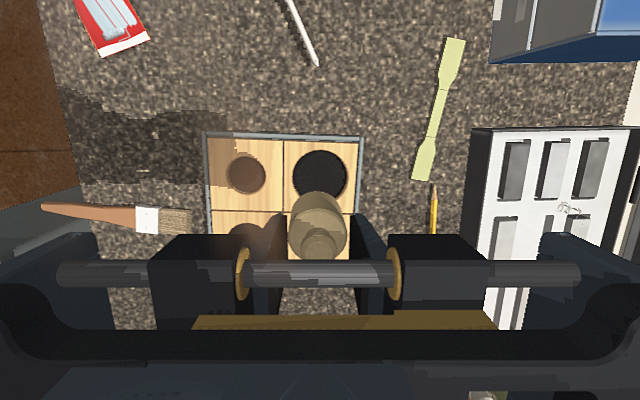

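View pics/s3.png

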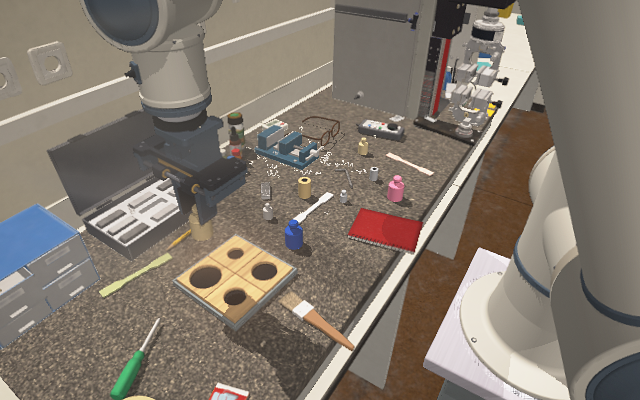

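Emit:
{"method": "drive_tool", "body": {
  "commands": [
    {"dp": [0.005, 0.006, -0.015], "jaw": 1, "twist": 0},
    {"dp": [0, 0, -0.025], "jaw": 1, "twist": 0},
    {"dp": [0, 0, -0.025], "jaw": 1, "twist": 0},
    {"dp": [0, 0, -0.015], "jaw": 1, "twist": 0},
    {"dp": [0, 0, 0], "jaw": 1, "twist": 0}
  ]
}}

```text
time: 6.25
position: [0.5618, 0.232, 0.0534]
tcp_rot: [[0.033, 0.999, -0.025], [-0.016, -0.024, -1.0], [-0.999, 0.033, 0.015]]
contact_force: [0.1, -0.1, -5.3]
finger_gap: 0.0374
```

Emit:
{"method": "drive_tool", "body": {
  "commands": [
    {"dp": [0.004, 0.009, 0], "jaw": 1, "twist": 0},
    {"dp": [0, 0, -0.01], "jaw": 1, "twist": 0},
    {"dp": [0, 0, 0], "jaw": 1, "twist": 0}
  ]
}}

```text
time: 6.55
position: [0.5667, 0.2411, 0.0432]
tcp_rot: [[0.033, 0.999, -0.027], [-0.016, -0.026, -1.0], [-0.999, 0.033, 0.015]]
contact_force: [-1.0, 0.2, -4.9]
finger_gap: 0.0378
```

Run:
```python
from h import *
o,_=snap('wrist','w4')
snap('side','s4');a=cv2.imread('pics/s4.png')[190:340,150:330];cv2.imwrite('pics/s4c.png',cv2.resize(a,(720,600),interpolation=cv2.INTER_CUBIC))
```

```text
(no output)
```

View pics/w4.png

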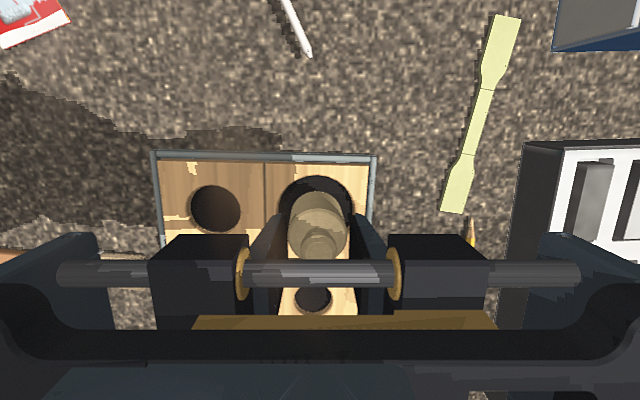

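View pics/s4c.png

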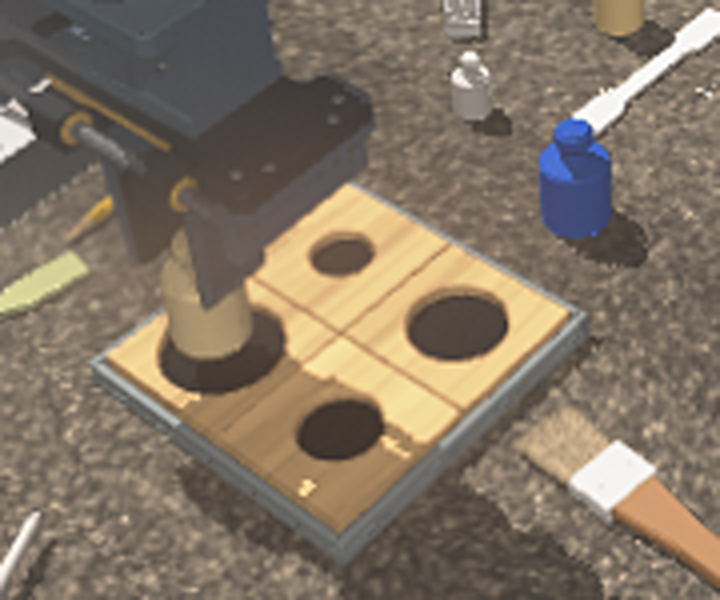

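Emit:
{"method": "drive_tool", "body": {
  "commands": [
    {"dp": [0, 0.001, -0.01], "jaw": 1, "twist": 0},
    {"dp": [0, 0.001, -0.006], "jaw": 1, "twist": 0},
    {"dp": [0, 0, -0.003], "jaw": 1, "twist": 0},
    {"dp": [0, 0, 0], "jaw": 1, "twist": 0}
  ]
}}

```text
time: 7.05
position: [0.5684, 0.2441, 0.0253]
tcp_rot: [[0.038, 0.999, -0.027], [-0.014, -0.026, -1.0], [-0.999, 0.038, 0.013]]
contact_force: [-1.9, 1.7, 4.2]
finger_gap: 0.0376
```

Run:
```python
from h import *
o,_=snap('wrist','w5')
snap('side','s5');a=cv2.imread('pics/s5.png')[190:340,150:330];b=cv2.imread('pics/w5.png')[130:330,200:440]
cv2.imwrite('pics/s5c.png',np.hstack([cv2.resize(a,(400,333),interpolation=cv2.INTER_CUBIC),cv2.resize(b,(400,333),interpolation=cv2.INTER_CUBIC)]))
print(o['contact_force'],o['position'])
```

```text
[-1.90947153  1.65169134  4.21860005] [0.56844053 0.24411321 0.02529701]
```

View pics/s5c.png

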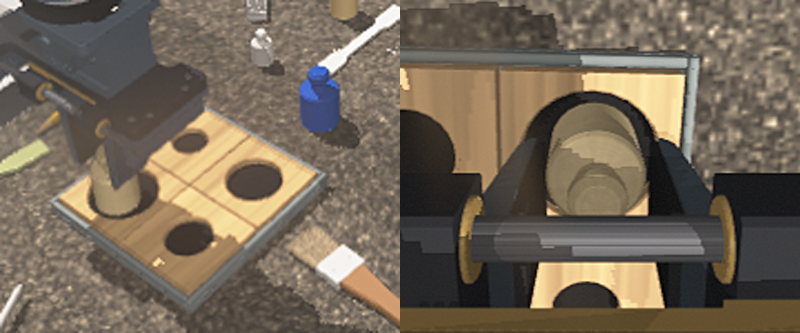

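Run:
```python
from h import *
a=cv2.imread('pics/s5.png')[240:310,165:255];cv2.imwrite('pics/s5d.png',cv2.resize(a,(771,600),interpolation=cv2.INTER_CUBIC))
t=np.linspace(0,6.28,60)
for c in[(.5684,.2441),(.5675,.240),(.564,.240)]:
  for z in(.005,.010,.012):
    p=np.array([w2px('side',(c[0]+.019*np.cos(x),c[1]+.019*np.sin(x),z)) for x in t]);print(c,z,'left,right',p.min(0).round(1),p.max(0).round(1), 'crop',((p.min(0)[0]-165)*8.57).round(),((p.max(0)-[165,240])*8.57).round())
c=(.565,.24);p=np.array([w2px('side',(c[0]+.031*np.cos(x),c[1]+.031*np.sin(x),.012)) for x in t]);print(((p.min(0)-[165,240])*8.57).round(),((p.max(0)-[165,240])*8.57).round())
```

```text
(0.5684, 0.2441) 0.005 left,right [193.9 273.3] [213.7 288. ] crop 248.0 [418. 412.]
(0.5684, 0.2441) 0.01 left,right [193.5 271.6] [213.3 286.3] crop 244.0 [414. 397.]
(0.5684, 0.2441) 0.012 left,right [193.3 270.9] [213.2 285.6] crop 242.0 [413. 390.]
(0.5675, 0.24) 0.005 left,right [195.8 272.2] [215.5 286.9] crop 264.0 [433. 402.]
(0.5675, 0.24) 0.01 left,right [195.3 270.5] [215.2 285.1] crop 260.0 [430. 387.]
(0.5675, 0.24) 0.012 left,right [195.2 269.8] [215.  284.4] crop 259.0 [429. 381.]
(0.564, 0.24) 0.005 left,right [197.1 273. ] [216.8 287.7] crop 275.0 [444. 409.]
(0.564, 0.24) 0.01 left,right [196.6 271.2] [216.5 285.9] crop 271.0 [441. 393.]
(0.564, 0.24) 0.012 left,right [196.4 270.5] [216.3 285.2] crop 269.0 [440. 387.]
[212. 222.] [490. 427.]
```

View pics/s5d.png

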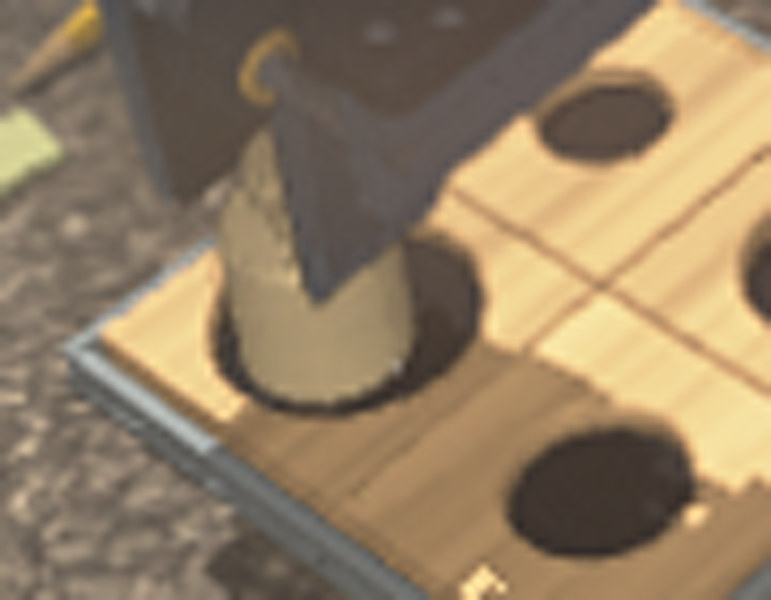

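Emit:
{"method": "drive_tool", "body": {
  "commands": [
    {"dp": [-0.001, -0.001, 0], "jaw": 1, "twist": 0},
    {"dp": [0, 0, 0], "jaw": 0.1, "twist": 0},
    {"dp": [0, 0, 0], "jaw": -0.1, "twist": 0},
    {"dp": [0, 0, 0], "jaw": -0.3, "twist": 0}
  ]
}}

```text
time: 7.55
position: [0.5681, 0.2428, 0.026]
tcp_rot: [[0.039, 0.999, -0.026], [-0.014, -0.026, -1.0], [-0.999, 0.04, 0.013]]
contact_force: [0.2, 0.2, -0.6]
finger_gap: 0.0542
```

Run:
```python
from h import *
o,_=snap('side','s6');print(o['position'],o['finger_gap'],o['contact_force'],o['tcp_rot'].round(3).tolist())
a=cv2.imread('pics/s6.png')[240:310,165:255];cv2.imwrite('pics/s6d.png',cv2.resize(a,(771,600),interpolation=cv2.INTER_CUBIC))
```

```text
[0.56810007 0.24279849 0.02596847] 0.05421769744067119 [ 0.19306578  0.21117366 -0.57772944] [[0.039, 0.999, -0.026], [-0.014, -0.026, -1.0], [-0.999, 0.04, 0.013]]
```

View pics/s6d.png

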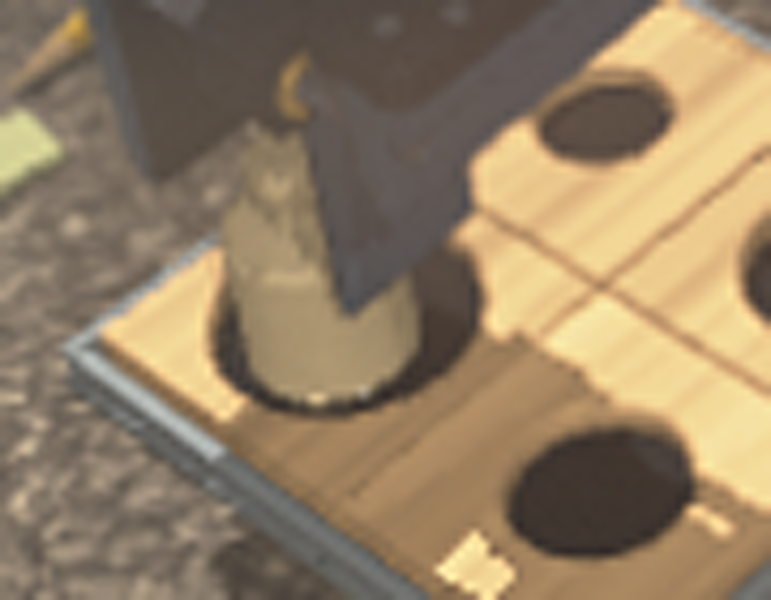

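Emit:
{"method": "drive_tool", "body": {
  "commands": [
    {"dp": [0, 0, 0.02], "jaw": -0.4, "twist": 0},
    {"dp": [0, 0, 0.035], "jaw": -0.4, "twist": 0},
    {"dp": [0, 0, 0.045], "jaw": -0.4, "twist": 0},
    {"dp": [0, -0.02, 0.04], "jaw": -0.5, "twist": 0},
    {"dp": [0, -0.045, 0.01], "jaw": -0.5, "twist": 0},
    {"dp": [0, -0.048, 0], "jaw": -0.5, "twist": 0},
    {"dp": [0, -0.048, 0], "jaw": -0.5, "twist": 0},
    {"dp": [0, -0.048, 0], "jaw": -0.5, "twist": 0},
    {"dp": [0, -0.048, 0], "jaw": -0.5, "twist": 0},
    {"dp": [0, -0.048, 0], "jaw": -0.5, "twist": 0}
  ],
  "force": 15
}}

```text
time: 8.6
position: [0.5665, -0.0679, 0.1834]
tcp_rot: [[0.044, 0.999, -0.018], [-0.015, -0.017, -1.0], [-0.999, 0.044, 0.014]]
contact_force: [0.9, -0.1, 0.9]
finger_gap: 0.0685
```

Emit:
{"method": "drive_tool", "body": {
  "commands": [
    {"dp": [-0.003, -0.048, 0], "jaw": -0.5, "twist": 0},
    {"dp": [-0.003, -0.048, 0], "jaw": -0.5, "twist": 0},
    {"dp": [-0.003, -0.048, 0], "jaw": -0.5, "twist": 0},
    {"dp": [-0.003, -0.048, -0.01], "jaw": -0.5, "twist": 0},
    {"dp": [-0.003, -0.048, -0.01], "jaw": -0.5, "twist": 0},
    {"dp": [-0.003, -0.048, -0.01], "jaw": -0.5, "twist": 0},
    {"dp": [0, 0, 0], "jaw": -0.5, "twist": 0}
  ]
}}

```text
time: 9.3
position: [0.5456, -0.3702, 0.1543]
tcp_rot: [[0.047, 0.999, -0.023], [-0.018, -0.022, -1.0], [-0.999, 0.048, 0.017]]
contact_force: [0.3, 1.6, -0.0]
finger_gap: 0.0684
```

Run:
```python
from h import *
o,_=snap('wrist','w7');print(o['position'],o['tcp_rot'].round(3).tolist())
print(w2px('wrist',(.548,-.37,.046),o))
```

```text
[ 0.54560667 -0.37019418  0.15432315] [[0.047, 0.999, -0.023], [-0.018, -0.022, -1.0], [-0.999, 0.048, 0.017]]
[315.81040831 184.63688512]
```

View pics/w7.png

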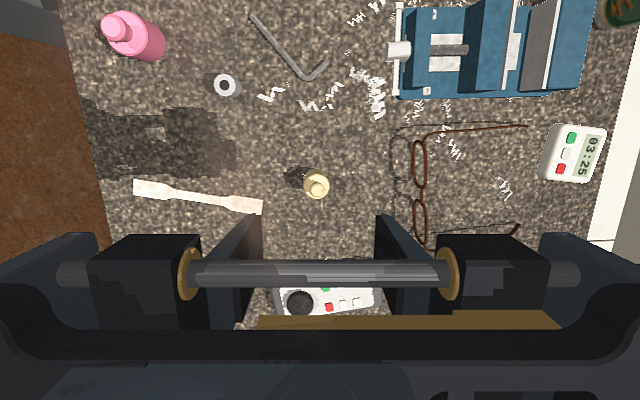

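Run:
```python
from h import *
o=r.get_obs()
for uv,z in[((391,190),.0),((412,190),.02),((319,186),.046),((262,206),.0)]:print(px2w('wrist',uv,z,o))
```

```text
[ 0.64236632 -0.38891299  0.        ]
[ 0.66120878 -0.38422483  0.02      ]
[ 0.55166104 -0.3691932   0.046     ]
[ 0.4834123  -0.40375957  0.        ]
```

Emit:
{"method": "drive_tool", "body": {
  "commands": [
    {"dp": [0.003, 0, -0.03], "jaw": -0.2, "twist": 0},
    {"dp": [0, 0, -0.03], "jaw": -0.2, "twist": 0},
    {"dp": [0, 0, -0.02], "jaw": -0.2, "twist": 0},
    {"dp": [0, 0, -0.01], "jaw": -0.2, "twist": 0},
    {"dp": [0, 0, 0], "jaw": -0.2, "twist": 0}
  ]
}}

```text
time: 9.85
position: [0.5502, -0.3645, 0.0642]
tcp_rot: [[0.05, 0.999, -0.021], [-0.018, -0.02, -1.0], [-0.999, 0.05, 0.017]]
contact_force: [0.4, 0.3, -0.3]
finger_gap: 0.0548
```

Emit:
{"method": "drive_tool", "body": {
  "commands": [
    {"dp": [0, -0.006, -0.01], "jaw": -0.2, "twist": 0},
    {"dp": [0, -0.001, -0.02], "jaw": -0.2, "twist": 0},
    {"dp": [0, 0, -0.014], "jaw": -0.2, "twist": 0},
    {"dp": [0, 0, 0], "jaw": -0.2, "twist": 0}
  ]
}}

```text
time: 10.25
position: [0.5526, -0.3728, 0.0218]
tcp_rot: [[0.054, 0.998, -0.019], [-0.022, -0.018, -1.0], [-0.998, 0.055, 0.021]]
contact_force: [-0.2, -0.6, -0.5]
finger_gap: 0.055
```

Run:
```python
from h import *
o,_=snap('wrist','w8');print(o['position'],o['tcp_rot'].round(3).tolist())
print(w2px('wrist',(.551,-.37,.046),o))
```

```text
[ 0.55258336 -0.37279908  0.02177159] [[0.054, 0.998, -0.019], [-0.022, -0.018, -1.0], [-0.998, 0.055, 0.021]]
[318.23776489 232.27779913]
```

View pics/w8.png

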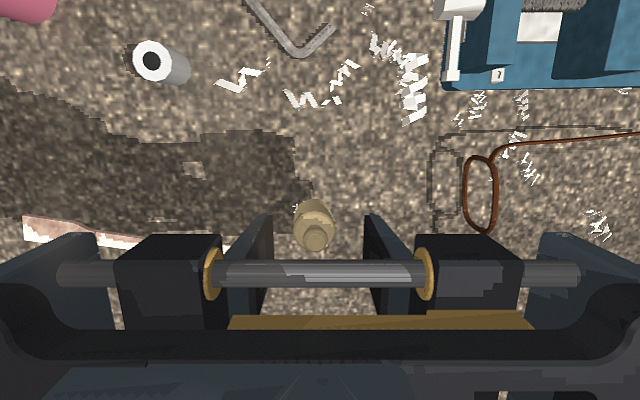

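Emit:
{"method": "drive_tool", "body": {
  "commands": [
    {"dp": [-0.002, 0.002, -0.008], "jaw": -0.2, "twist": 0},
    {"dp": [0, 0, -0.001], "jaw": 0.1, "twist": 0},
    {"dp": [0, 0, 0], "jaw": 0.5, "twist": 0},
    {"dp": [0, 0, 0], "jaw": 0.8, "twist": 0},
    {"dp": [0, 0, 0], "jaw": 1, "twist": 0},
    {"dp": [0, 0, 0], "jaw": 1, "twist": 0}
  ],
  "force": 20
}}

```text
time: 10.9
position: [0.5519, -0.3718, 0.0156]
tcp_rot: [[0.058, 0.998, -0.019], [-0.024, -0.018, -1.0], [-0.998, 0.058, 0.023]]
contact_force: [1.2, 1.0, -1.6]
finger_gap: 0.0274
```

Emit:
{"method": "drive_tool", "body": {
  "commands": [
    {"dp": [0, 0, 0], "jaw": 0.1, "twist": 0},
    {"dp": [0, 0.001, -0.005], "jaw": 0, "twist": 0},
    {"dp": [0, 0, -0.002], "jaw": 0, "twist": 0},
    {"dp": [0, 0, 0], "jaw": 0.3, "twist": 0},
    {"dp": [0, 0, 0], "jaw": 0.6, "twist": 0},
    {"dp": [0, 0, 0], "jaw": 1, "twist": 0},
    {"dp": [0, 0, 0], "jaw": 1, "twist": 0}
  ],
  "force": 30
}}

```text
time: 11.6
position: [0.5521, -0.3708, 0.0081]
tcp_rot: [[0.058, 0.998, -0.019], [-0.025, -0.018, -1.0], [-0.998, 0.058, 0.023]]
contact_force: [0.5, -0.0, 0.8]
finger_gap: 0.0278
```

Run:
```python
from h import *
o,_=snap('side','s9')
a=cv2.imread('pics/s9.png')[110:170,330:410];cv2.imwrite('pics/s9d.png',cv2.resize(a,(800,600),interpolation=cv2.INTER_CUBIC))
```

View pics/s9d.png

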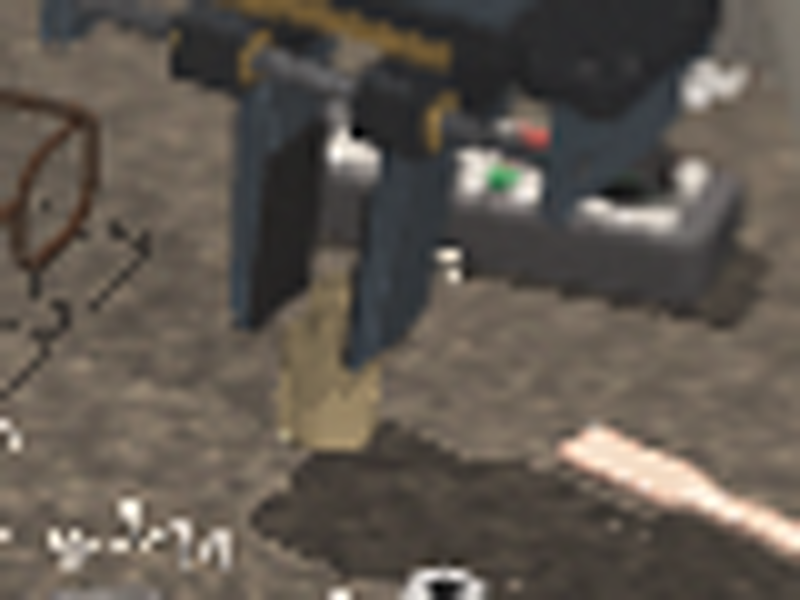

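Run:
```python
from h import *
f=lambda p:((w2px('side',p)-[330,110])*10).round()
o=r.get_obs();R=o['tcp_rot'];t=o['position']
for sy in(-1,1):
  for sz in(-1,1):
    p=t+R@np.array([0,sy*.0139,sz*.016]);print(sy,sz,p.round(4),[f(p+R@[-d,0,0]) .tolist() for d in (0,.01,.02,.03)])
print([f((.5515,-.370,z)).tolist() for z in(0,.01,.02,.032,.046)])
```

```text
-1 -1 [ 0.5385 -0.3546  0.0069] [[328.0, 445.0], [332.0, 416.0], [336.0, 387.0], [340.0, 357.0]]
-1 1 [ 0.5379 -0.3866  0.0077] [[381.0, 398.0], [385.0, 369.0], [389.0, 340.0], [394.0, 311.0]]
1 -1 [ 0.5662 -0.3551  0.0085] [[245.0, 413.0], [248.0, 384.0], [252.0, 354.0], [256.0, 324.0]]
1 1 [ 0.5656 -0.387   0.0093] [[299.0, 367.0], [302.0, 338.0], [306.0, 309.0], [310.0, 279.0]]
[[311.0, 431.0], [314.0, 401.0], [316.0, 371.0], [320.0, 335.0], [323.0, 292.0]]
```

Run:
```python
from h import *
R=np.array([[0.038, 0.999, -0.027], [-0.014, -0.026, -1.0], [-0.999, 0.038, 0.013]]);t=np.array([0.5684,0.2441,.0253])
f=lambda p:((w2px('side',p)-[165,240])*8.57).round()
for sy in(-1,1):
  for sz in(-1,1):
    p=t+R@np.array([0,sy*.019,sz*.016]);print(sy,sz,[f(p+R@[-d,0,0]).tolist() for d in (0,.01,.02)])
o,_=snap('side','s10');print(o['position'])
o,_=snap('wrist','w10')
a=cv2.imread('pics/s10.png')[90:180,310:430];b=cv2.imread('pics/w10.png')[130:330,200:440]
cv2.imwrite('pics/s10d.png',np.hstack([cv2.resize(a,(440,330),interpolation=cv2.INTER_CUBIC),cv2.resize(b,(360,330))]))
```

```text
-1 -1 [[324.0, 370.0], [318.0, 340.0], [311.0, 309.0]]
-1 1 [[431.0, 281.0], [425.0, 251.0], [419.0, 220.0]]
1 -1 [[206.0, 290.0], [198.0, 260.0], [191.0, 229.0]]
1 1 [[313.0, 205.0], [306.0, 175.0], [300.0, 144.0]]
[ 0.55204842 -0.37080805  0.00809002]
```

View pics/s10d.png

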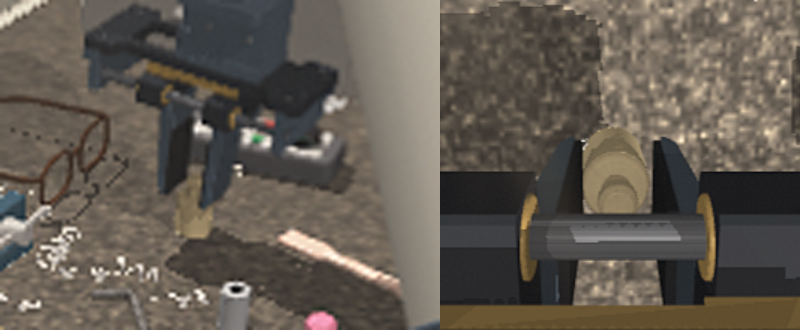

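Run:
```python
from h import *
o=r.get_obs();R=o['tcp_rot'];t=o['position'];print(o['finger_gap'])
for d in(0,.01,.02,.03,.04):
  print(d,[w2px('wrist',t+R@np.array([-d,sy*.0139,sz*.016]),o).round().tolist() for sy in(-1,1) for sz in(-1,1)])
b=cv2.imread('pics/w10.png')[180:300,230:410];cv2.imwrite('pics/w10d.png',cv2.resize(b,(800,533),interpolation=cv2.INTER_CUBIC))
```

```text
0.027569775014752586
0 [[298.0, 200.0], [299.0, 243.0], [339.0, 200.0], [338.0, 243.0]]
0.01 [[298.0, 205.0], [298.0, 249.0], [340.0, 205.0], [339.0, 249.0]]
0.02 [[296.0, 209.0], [297.0, 256.0], [341.0, 209.0], [340.0, 256.0]]
0.03 [[295.0, 214.0], [296.0, 263.0], [342.0, 214.0], [341.0, 263.0]]
0.04 [[294.0, 220.0], [295.0, 271.0], [344.0, 220.0], [342.0, 271.0]]
```

View pics/w10d.png

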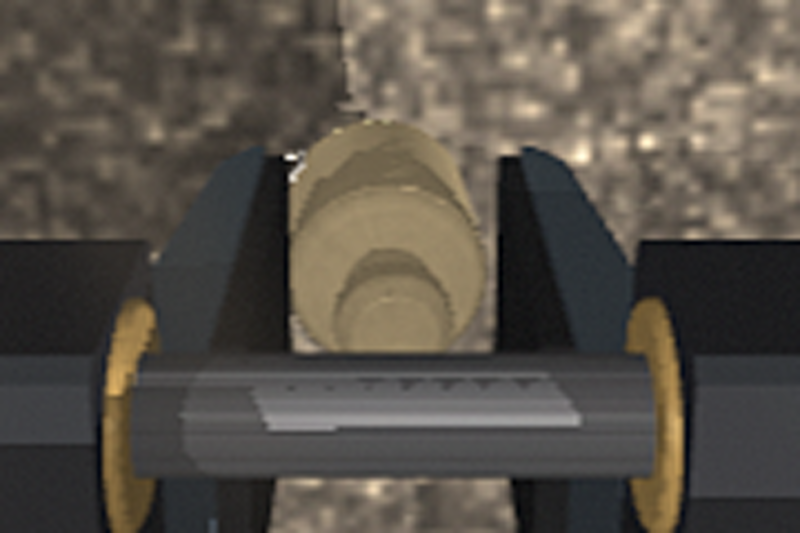

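Run:
```python
from h import *
o=r.get_obs();R=o['tcp_rot'];t=o['position']
for g in(.0912,.0637,.0372):
 for d in(0,.02,.03,.04):
  print(g,d,[w2px('wrist',t+R@np.array([-d,sy*g/2,sz*.016]),o).round().tolist() for sy in(-1,1) for sz in(-1,)])
print(r.get_calibration('wrist')['tool_from_camera'])
```

```text
0.0912 0 [[252.0, 200.0], [385.0, 200.0]]
0.0912 0.02 [[246.0, 209.0], [392.0, 209.0]]
0.0912 0.03 [[242.0, 214.0], [396.0, 214.0]]
0.0912 0.04 [[237.0, 220.0], [400.0, 220.0]]
0.0637 0 [[272.0, 200.0], [365.0, 200.0]]
0.0637 0.02 [[268.0, 209.0], [370.0, 209.0]]
0.0637 0.03 [[265.0, 214.0], [373.0, 214.0]]
0.0637 0.04 [[262.0, 220.0], [376.0, 220.0]]
0.0372 0 [[292.0, 200.0], [346.0, 200.0]]
0.0372 0.02 [[289.0, 209.0], [349.0, 209.0]]
0.0372 0.03 [[287.0, 214.0], [350.0, 214.0]]
0.0372 0.04 [[286.0, 220.0], [352.0, 220.0]]
[[ 4.59460355e-04 -2.62335920e-01  9.64976504e-01 -1.98435186e-01]
 [ 9.99999877e-01 -5.97594541e-05 -4.92382299e-04 -3.98522820e-04]
 [ 1.86836032e-04  9.64976612e-01  2.62335860e-01 -7.27763058e-02]
 [ 0.00000000e+00  0.00000000e+00  0.00000000e+00  1.00000000e+00]]
```

Emit:
{"method": "drive_tool", "body": {
  "commands": [
    {"dp": [0, 0, 0.01], "jaw": 1, "twist": 0},
    {"dp": [0, 0, 0.015], "jaw": 1, "twist": 0},
    {"dp": [0, 0, 0], "jaw": 1, "twist": 0}
  ]
}}

```text
time: 12.05
position: [0.5519, -0.3707, 0.0352]
tcp_rot: [[0.057, 0.998, -0.019], [-0.024, -0.018, -1.0], [-0.998, 0.058, 0.023]]
contact_force: [0.2, -0.2, -2.7]
finger_gap: 0.0284
```

Run:
```python
from h import *
o,_=snap('side','s11');print(o['position'],o['finger_gap'],o['contact_force'])
o,_=snap('wrist','w11')
a=cv2.imread('pics/s11.png')[100:170,330:410];b=cv2.imread('pics/w11.png')[180:300,230:410]
cv2.imwrite('pics/s11d.png',np.hstack([cv2.resize(a,(400,350),interpolation=cv2.INTER_CUBIC),cv2.resize(b,(400,350))]))
```

```text
[ 0.55194383 -0.37071454  0.03522484] 0.02844342410459683 [ 0.24996406 -0.2256511  -2.68986498]
```

View pics/s11d.png

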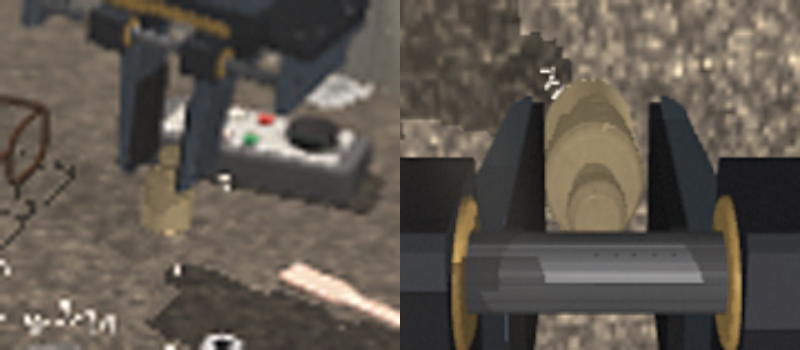

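Emit:
{"method": "drive_tool", "body": {
  "commands": [
    {"dp": [0, 0, 0.03], "jaw": 1, "twist": 0},
    {"dp": [0, 0.01, 0.04], "jaw": 1, "twist": 0},
    {"dp": [0, 0.03, 0.04], "jaw": 1, "twist": 0},
    {"dp": [-0.006, 0.045, 0.01], "jaw": 1, "twist": 0},
    {"dp": [-0.006, 0.045, 0], "jaw": 1, "twist": 0},
    {"dp": [-0.006, 0.045, 0], "jaw": 1, "twist": 0},
    {"dp": [-0.006, 0.045, 0], "jaw": 1, "twist": 0},
    {"dp": [-0.006, 0.045, 0], "jaw": 1, "twist": 0},
    {"dp": [-0.006, 0.045, 0], "jaw": 1, "twist": 0},
    {"dp": [-0.006, 0.045, 0], "jaw": 1, "twist": 0}
  ]
}}

```text
time: 13.15
position: [0.5049, -0.0077, 0.1558]
tcp_rot: [[0.057, 0.998, -0.027], [-0.023, -0.026, -0.999], [-0.998, 0.058, 0.021]]
contact_force: [0.1, 0.5, -1.9]
finger_gap: 0.0281
```

Emit:
{"method": "drive_tool", "body": {
  "commands": [
    {"dp": [-0.006, 0.045, 0], "jaw": 1, "twist": 0},
    {"dp": [-0.006, 0.045, 0], "jaw": 1, "twist": 0},
    {"dp": [-0.006, 0.045, -0.01], "jaw": 1, "twist": 0},
    {"dp": [-0.005, 0.036, -0.01], "jaw": 1, "twist": 0},
    {"dp": [0, 0, -0.01], "jaw": 1, "twist": 0},
    {"dp": [0, 0, -0.02], "jaw": 1, "twist": 0},
    {"dp": [0, 0, 0], "jaw": 1, "twist": 0}
  ]
}}

```text
time: 13.85
position: [0.4776, 0.1756, 0.1041]
tcp_rot: [[0.058, 0.998, -0.021], [-0.022, -0.019, -1.0], [-0.998, 0.059, 0.02]]
contact_force: [-0.5, 0.1, -2.2]
finger_gap: 0.0281
```

Run:
```python
from h import *
o,_=snap('wrist','w12');print(o['position'],o['tcp_rot'].round(3).tolist())
for n,p in dict(n500=(.565,.24,.012),n50=(.561,.16,.012),n100=(.485,.245,.012),n200=(.48,.164,.012)).items(): print(n,w2px('wrist',p,o).round(1))
```

```text
[0.47757149 0.17560906 0.10411916] [[0.058, 0.998, -0.021], [-0.022, -0.019, -1.0], [-0.998, 0.059, 0.02]]
n500 [403.2 120.1]
n50 [394.6 200.5]
n100 [319.2 116.4]
n200 [315.7 199.6]
```

View pics/w12.png

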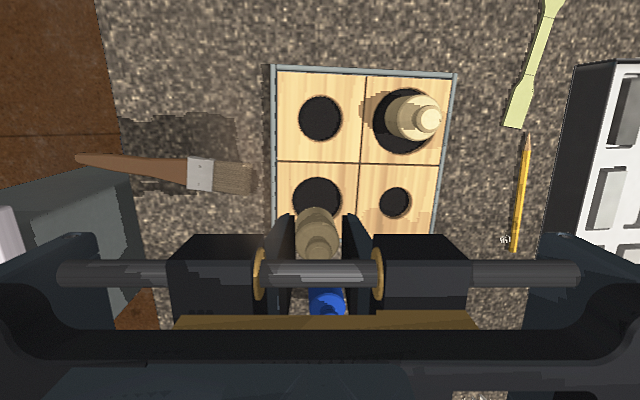

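Emit:
{"method": "drive_tool", "body": {
  "commands": [
    {"dp": [0.002, -0.009, -0.01], "jaw": 1, "twist": 0},
    {"dp": [0, 0, -0.02], "jaw": 1, "twist": 0},
    {"dp": [0, 0, -0.02], "jaw": 1, "twist": 0},
    {"dp": [0, 0, -0.01], "jaw": 1, "twist": 0},
    {"dp": [0, 0, 0], "jaw": 1, "twist": 0}
  ]
}}

```text
time: 14.4
position: [0.4838, 0.162, 0.0455]
tcp_rot: [[0.065, 0.998, -0.025], [-0.021, -0.023, -1.0], [-0.998, 0.066, 0.019]]
contact_force: [1.6, 0.1, -2.2]
finger_gap: 0.0279
```

Emit:
{"method": "drive_tool", "body": {
  "commands": [
    {"dp": [-0.003, 0.004, -0.01], "jaw": 1, "twist": 0},
    {"dp": [0, 0, -0.01], "jaw": 1, "twist": 0},
    {"dp": [0, 0, -0.003], "jaw": 1, "twist": 0},
    {"dp": [0, 0, 0], "jaw": 1, "twist": 0}
  ]
}}

```text
time: 14.8
position: [0.4818, 0.1659, 0.0222]
tcp_rot: [[0.067, 0.997, -0.025], [-0.02, -0.024, -0.999], [-0.998, 0.068, 0.019]]
contact_force: [0.5, 0.3, -1.1]
finger_gap: 0.028
```

Emit:
{"method": "drive_tool", "body": {
  "commands": [
    {"dp": [0, 0, -0.003], "jaw": 1, "twist": 0},
    {"dp": [0, 0, -0.002], "jaw": 1, "twist": 0},
    {"dp": [0, 0, 0], "jaw": 1, "twist": 0}
  ]
}}

```text
time: 15.1
position: [0.4824, 0.1663, 0.0181]
tcp_rot: [[0.069, 0.997, -0.025], [-0.02, -0.024, -1.0], [-0.997, 0.07, 0.018]]
contact_force: [-1.1, -0.6, 0.2]
finger_gap: 0.028
```

Run:
```python
from h import *
o,_=snap('side','s13');print(o['position'],o['contact_force'])
a=cv2.imread('pics/s13.png')[215:305,200:320];cv2.imwrite('pics/s13d.png',cv2.resize(a,(800,600),interpolation=cv2.INTER_CUBIC))
```

```text
[0.48241207 0.16633307 0.01805474] [-1.12507619 -0.62722245  0.24891263]
```

View pics/s13d.png

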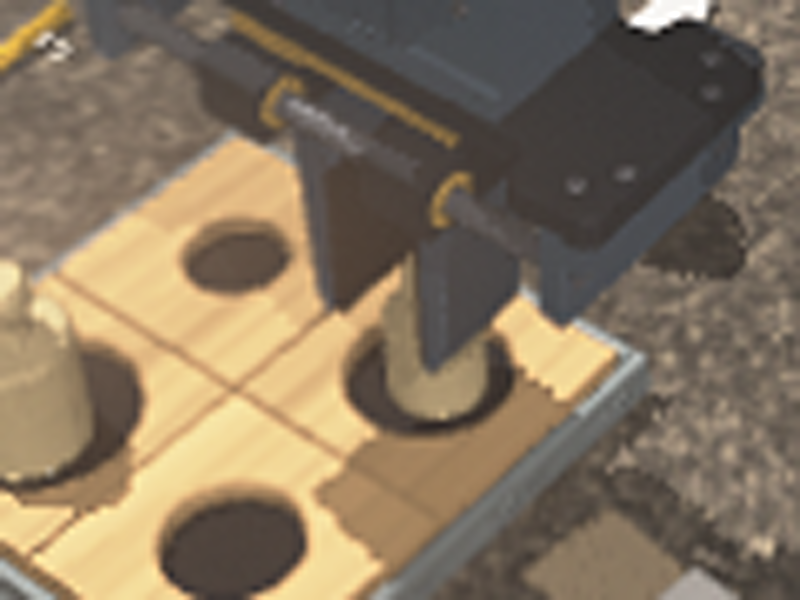

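Emit:
{"method": "drive_tool", "body": {
  "commands": [
    {"dp": [-0.001, 0, -0.002], "jaw": 1, "twist": 0},
    {"dp": [0, 0, -0.001], "jaw": 1, "twist": 0},
    {"dp": [0, 0, 0], "jaw": 0.35, "twist": 0},
    {"dp": [0, 0, 0], "jaw": 0.2, "twist": 0},
    {"dp": [0, 0, 0], "jaw": 0, "twist": 0}
  ]
}}

```text
time: 15.65
position: [0.4836, 0.1668, 0.0182]
tcp_rot: [[0.075, 0.997, -0.025], [-0.019, -0.023, -1.0], [-0.997, 0.076, 0.017]]
contact_force: [-0.3, 0.7, -0.1]
finger_gap: 0.0416
```

Run:
```python
from h import *
o,_=snap('side','s14');print(o['position'],o['contact_force'])
a=cv2.imread('pics/s14.png')[215:305,200:320];cv2.imwrite('pics/s14d.png',cv2.resize(a,(800,600),interpolation=cv2.INTER_CUBIC))
```

```text
[0.48357695 0.16679301 0.01815979] [-0.29993473  0.69640694 -0.05327263]
```

View pics/s14d.png

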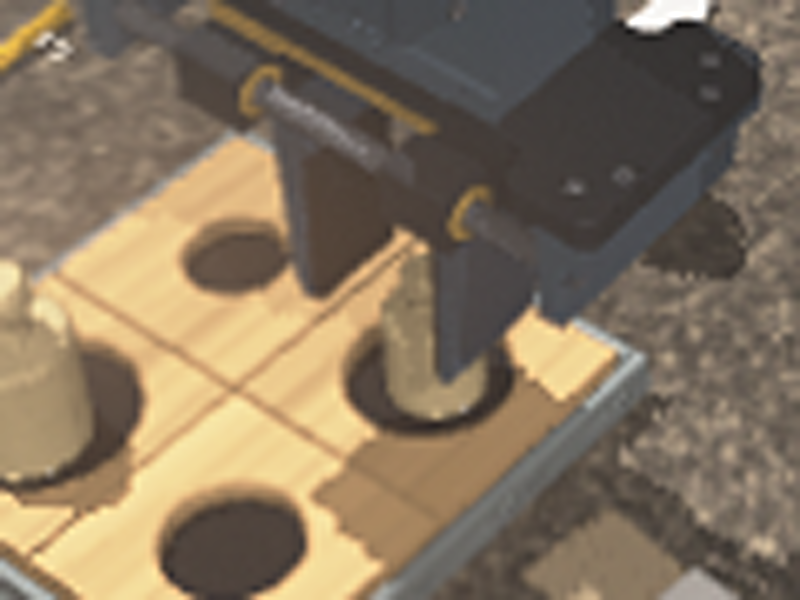

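Emit:
{"method": "drive_tool", "body": {
  "commands": [
    {"dp": [-0.001, 0, 0.02], "jaw": -0.1, "twist": 0},
    {"dp": [0, 0, 0.035], "jaw": -0.1, "twist": 0},
    {"dp": [0, 0, 0.045], "jaw": -0.1, "twist": 0},
    {"dp": [0, 0, 0.04], "jaw": -0.1, "twist": 0},
    {"dp": [0, -0.01, 0.01], "jaw": -0.1, "twist": -0.14},
    {"dp": [0, -0.02, 0], "jaw": -0.1, "twist": -0.14},
    {"dp": [0.01, -0.02, 0], "jaw": -0.1, "twist": -0.14},
    {"dp": [0.01, -0.02, 0], "jaw": -0.1, "twist": -0.14},
    {"dp": [0.01, -0.02, 0], "jaw": -0.1, "twist": -0.14},
    {"dp": [0.01, -0.02, 0], "jaw": -0.1, "twist": -0.14}
  ],
  "force": 15
}}

```text
time: 16.7
position: [0.522, 0.0547, 0.1745]
tcp_rot: [[0.036, 0.628, -0.777], [-0.067, -0.774, -0.629], [-0.997, 0.075, 0.014]]
contact_force: [0.0, -0.2, -0.0]
finger_gap: 0.0503
```

Emit:
{"method": "drive_tool", "body": {
  "commands": [
    {"dp": [0.01, -0.006, 0], "jaw": -0.1, "twist": -0.14},
    {"dp": [0.01, -0.006, 0], "jaw": -0.1, "twist": -0.14},
    {"dp": [0.01, -0.006, 0], "jaw": -0.1, "twist": -0.14},
    {"dp": [0.01, -0.006, 0], "jaw": -0.1, "twist": -0.14},
    {"dp": [0.01, -0.006, 0], "jaw": -0.1, "twist": -0.14},
    {"dp": [0.01, -0.006, 0], "jaw": -0.1, "twist": -0.14},
    {"dp": [0.006, -0.006, 0], "jaw": -0.1, "twist": -0.14},
    {"dp": [0, 0, 0], "jaw": -0.1, "twist": -0.14},
    {"dp": [0, 0, 0], "jaw": -0.1, "twist": -0.14},
    {"dp": [0, 0, 0], "jaw": -0.1, "twist": -0.14}
  ]
}}

```text
time: 17.7
position: [0.5917, 0.0078, 0.1721]
tcp_rot: [[-0.065, -0.702, -0.709], [-0.043, -0.708, 0.705], [-0.997, 0.076, 0.016]]
contact_force: [0.3, 0.8, -0.0]
finger_gap: 0.0501
```

Emit:
{"method": "drive_tool", "body": {
  "commands": [
    {"dp": [0, 0, 0], "jaw": -0.1, "twist": -0.14},
    {"dp": [0, 0, 0], "jaw": -0.1, "twist": -0.12},
    {"dp": [0, 0, 0], "jaw": -0.1, "twist": -0.08},
    {"dp": [0, 0, 0], "jaw": -0.1, "twist": 0}
  ]
}}

```text
time: 18.1
position: [0.5916, 0.0075, 0.1709]
tcp_rot: [[-0.078, -0.906, -0.416], [-0.017, -0.416, 0.909], [-0.997, 0.078, 0.017]]
contact_force: [-0.5, -0.2, 0.7]
finger_gap: 0.05
```

Run:
```python
from h import *
o,_=snap('wrist','w15');print(o['position'],o['tcp_rot'].round(3).tolist(),o['joints'].round(1))
for p in [(.590,.012,.037),(.478,-.138,.029)]:print(w2px('wrist',p,o))
```

```text
[0.59161959 0.007539   0.17086577] [[-0.078, -0.906, -0.416], [-0.017, -0.416, 0.909], [-0.997, 0.078, 0.017]] [ -4.2  28.8  78.8  -1.3  76.8 151.5]
[307.64785662 185.34783154]
[453.10934465 103.19821761]
```

View pics/w15.png

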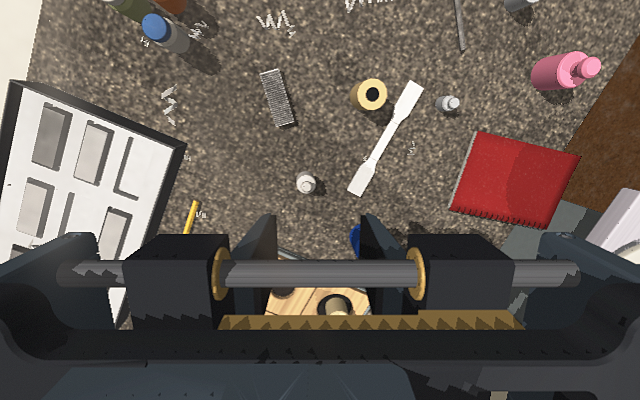

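Emit:
{"method": "drive_tool", "body": {
  "commands": [
    {"dp": [-0.001, 0.002, -0.03], "jaw": -0.1, "twist": 0},
    {"dp": [0, 0, -0.035], "jaw": -0.1, "twist": 0},
    {"dp": [0, 0, -0.03], "jaw": -0.1, "twist": 0},
    {"dp": [0, 0, -0.02], "jaw": -0.1, "twist": 0},
    {"dp": [0, 0, 0], "jaw": -0.1, "twist": 0}
  ]
}}

```text
time: 18.65
position: [0.5913, 0.0099, 0.0531]
tcp_rot: [[-0.074, -0.898, -0.433], [-0.019, -0.433, 0.901], [-0.997, 0.075, 0.015]]
contact_force: [-0.7, 0.6, 0.1]
finger_gap: 0.0501
```

Emit:
{"method": "drive_tool", "body": {
  "commands": [
    {"dp": [-0.001, 0, -0.02], "jaw": -0.1, "twist": 0},
    {"dp": [0, 0, -0.014], "jaw": -0.1, "twist": 0},
    {"dp": [0, 0, 0], "jaw": -0.1, "twist": 0}
  ]
}}

```text
time: 18.95
position: [0.5917, 0.01, 0.0201]
tcp_rot: [[-0.072, -0.896, -0.438], [-0.019, -0.438, 0.899], [-0.997, 0.073, 0.014]]
contact_force: [0.0, 0.4, 0.7]
finger_gap: 0.0503
```

Run:
```python
from h import *
o,_=snap('wrist','w16');print(o['position'],o['tcp_rot'].round(3).tolist())
print(w2px('wrist',(.590,.0105,.037),o))
```

```text
[0.591671   0.01000156 0.02012865] [[-0.072, -0.896, -0.438], [-0.019, -0.438, 0.899], [-0.997, 0.073, 0.014]]
[320.48899071 236.05129194]
```

View pics/w16.png

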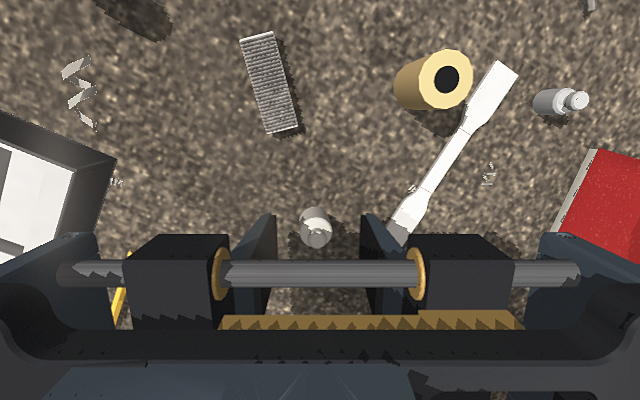

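Run:
```python
from h import *
o=r.get_obs()
for uv in [(392,230),(408,240),(400,205)]:
  p=px2w('wrist',uv,.003,o);print(p,(o['tcp_rot'].T@(p-o['position'])).round(4))
```

```text
[ 0.53184086 -0.00492241  0.003     ] [0.0224 0.0592 0.0127]
[ 0.51559042 -0.0028275   0.003     ] [0.0235 0.0729 0.0217]
[ 0.53648988 -0.02553021  0.003     ] [ 0.0225  0.0641 -0.0078]
```

Emit:
{"method": "drive_tool", "body": {
  "commands": [
    {"dp": [-0.001, 0.001, -0.009], "jaw": -0.1, "twist": 0},
    {"dp": [0, 0, -0.002], "jaw": 0.2, "twist": 0},
    {"dp": [0, 0, 0], "jaw": 0.4, "twist": 0},
    {"dp": [0, 0, 0], "jaw": 0.6, "twist": 0},
    {"dp": [0, 0, 0], "jaw": 1, "twist": 0},
    {"dp": [0, 0, 0], "jaw": 1, "twist": 0},
    {"dp": [0, 0, 0], "jaw": 1, "twist": 0}
  ],
  "force": 15
}}

```text
time: 19.7
position: [0.5933, 0.011, 0.0126]
tcp_rot: [[-0.066, -0.896, -0.439], [-0.02, -0.438, 0.899], [-0.998, 0.068, 0.011]]
contact_force: [-0.2, -1.0, 0.8]
finger_gap: 0.0051
```

Run:
```python
from h import *
o,_=snap('wrist','w17');print(o['position'],o['finger_gap'])
snap('side','s17')
a=cv2.imread('pics/s17.png')[160:230,220:320];b=cv2.imread('pics/w17.png')[180:300,230:410]
cv2.imwrite('pics/s17d.png',np.hstack([cv2.resize(a,(400,280),interpolation=cv2.INTER_CUBIC),cv2.resize(b,(400,280))]))
```

```text
[0.59333327 0.01095972 0.01257289] 0.005052578656266467
```

View pics/s17d.png

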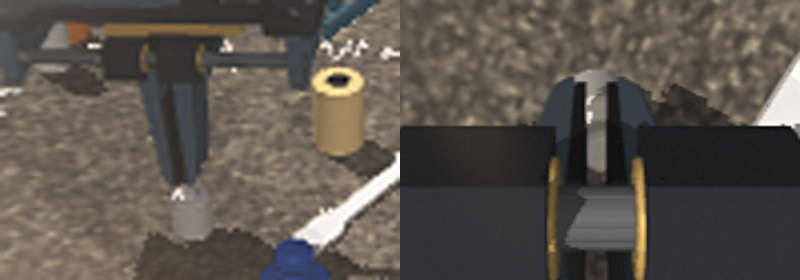

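Emit:
{"method": "drive_tool", "body": {
  "commands": [
    {"dp": [0, 0, 0], "jaw": 0.5, "twist": 0},
    {"dp": [0, 0, 0], "jaw": 0.2, "twist": 0},
    {"dp": [0, 0, 0], "jaw": -0.1, "twist": 0},
    {"dp": [0, 0, 0], "jaw": -0.1, "twist": 0}
  ]
}}

```text
time: 20.2
position: [0.5932, 0.0109, 0.0124]
tcp_rot: [[-0.066, -0.896, -0.439], [-0.02, -0.438, 0.899], [-0.998, 0.068, 0.011]]
contact_force: [0.5, 0.2, 1.1]
finger_gap: 0.0297
```

Run:
```python
from h import *
o,_=snap('wrist','w18');print(o['position'],o['finger_gap'],o['tcp_rot'].round(3).tolist())
print(w2px('wrist',(.590,.0105,.037),o))
snap('side','s18')
a=cv2.imread('pics/s18.png')[160:230,220:320];b=cv2.imread('pics/w18.png')[180:300,230:410]
cv2.imwrite('pics/s18d.png',np.hstack([cv2.resize(a,(400,280),interpolation=cv2.INTER_CUBIC),cv2.resize(b,(400,280))]))
```

```text
[0.59322508 0.01093225 0.01244844] 0.029688906942934308 [[-0.066, -0.896, -0.439], [-0.02, -0.438, 0.899], [-0.998, 0.068, 0.011]]
[324.15341841 240.5781879 ]
```

View pics/s18d.png

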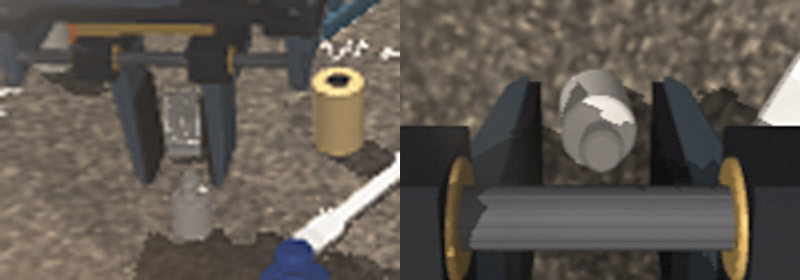

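Emit:
{"method": "drive_tool", "body": {
  "commands": [
    {"dp": [0, 0, 0], "jaw": -0.1, "twist": 0},
    {"dp": [0, 0, 0], "jaw": -0.1, "twist": 0},
    {"dp": [0, 0, -0.007], "jaw": -0.1, "twist": 0},
    {"dp": [0, 0, -0.007], "jaw": -0.1, "twist": 0},
    {"dp": [0, 0, -0.005], "jaw": -0.1, "twist": 0},
    {"dp": [0, 0, 0], "jaw": -0.1, "twist": 0}
  ]
}}

```text
time: 20.9
position: [0.5929, 0.011, -0.0086]
tcp_rot: [[-0.066, -0.896, -0.439], [-0.02, -0.438, 0.899], [-0.998, 0.068, 0.012]]
contact_force: [1.3, -0.6, 0.3]
finger_gap: 0.0502
```

Run:
```python
from h import *
o,_=snap('wrist','w19');print(o['position'],o['finger_gap'],o['tcp_rot'].round(3).tolist())
print(w2px('wrist',(.590,.0105,.037),o))
snap('side','s19')
a=cv2.imread('pics/s19.png')[160:230,220:320];b=cv2.imread('pics/w19.png')[180:300,230:410]
cv2.imwrite('pics/s19d.png',np.hstack([cv2.resize(a,(400,280),interpolation=cv2.INTER_CUBIC),cv2.resize(b,(400,280))]))
```

```text
[ 0.59293823  0.01098252 -0.00859981] 0.05021806571472298 [[-0.066, -0.896, -0.439], [-0.02, -0.438, 0.899], [-0.998, 0.068, 0.012]]
[327.07925588 255.90515031]
```

View pics/s19d.png

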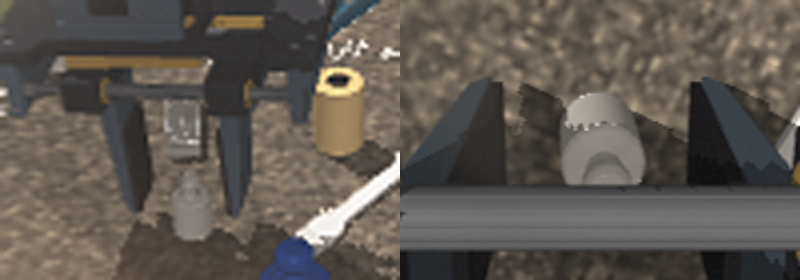

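Run:
```python
from h import *
o=r.get_obs();R=o['tcp_rot'];t=o['position']
for d in(0,.01,.015,.02,.025,.03):
  print(d,[(w2px('side',t+R@np.array([-d,s*y,.016]))).round(1).tolist()  for s in(-1,1) for y in(.025,.0385)])
a=cv2.imread('pics/s19.png')[180:225,240:300];cv2.imwrite('pics/s19e.png',cv2.resize(a,(800,600),interpolation=cv2.INTER_CUBIC))
```

```text
0 [[257.1, 222.1], [251.6, 221.8], [278.0, 222.8], [283.7, 223.1]]
0.01 [[256.5, 218.7], [250.9, 218.5], [277.5, 219.5], [283.2, 219.7]]
0.015 [[256.2, 217.0], [250.6, 216.8], [277.3, 217.8], [283.0, 218.0]]
0.02 [[255.9, 215.3], [250.3, 215.1], [277.0, 216.0], [282.8, 216.2]]
0.025 [[255.6, 213.6], [250.0, 213.4], [276.8, 214.3], [282.5, 214.5]]
0.03 [[255.3, 211.9], [249.6, 211.7], [276.5, 212.6], [282.3, 212.8]]
```

View pics/s19e.png

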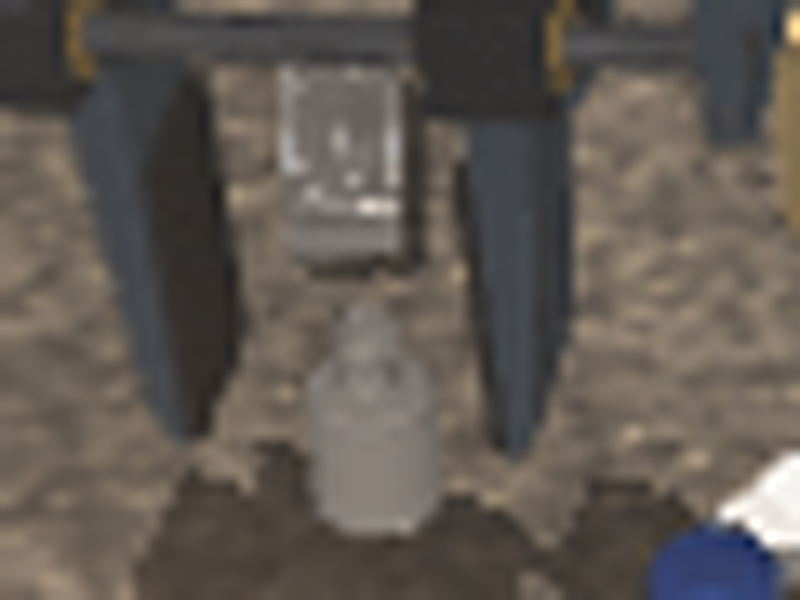

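Emit:
{"method": "drive_tool", "body": {
  "commands": [
    {"dp": [-0.001, 0, -0.005], "jaw": 0, "twist": 0},
    {"dp": [0, 0, 0], "jaw": 0.3, "twist": 0},
    {"dp": [0, 0, 0], "jaw": 0.5, "twist": 0},
    {"dp": [0, 0, 0], "jaw": 0.7, "twist": 0},
    {"dp": [0, 0, 0], "jaw": 1, "twist": 0},
    {"dp": [0, 0, 0], "jaw": 1, "twist": 0},
    {"dp": [0, 0, 0], "jaw": 1, "twist": 0}
  ],
  "force": 15
}}

```text
time: 21.7
position: [0.5926, 0.0109, -0.0128]
tcp_rot: [[-0.065, -0.896, -0.439], [-0.02, -0.438, 0.899], [-0.998, 0.067, 0.011]]
contact_force: [-0.3, -0.2, -0.8]
finger_gap: 0.0224
```

Emit:
{"method": "drive_tool", "body": {
  "commands": [
    {"dp": [0, 0, 0.015], "jaw": 1, "twist": 0},
    {"dp": [0, 0, 0.035], "jaw": 1, "twist": 0},
    {"dp": [0, 0, 0.04], "jaw": 1, "twist": 0},
    {"dp": [0, 0.01, 0.04], "jaw": 1, "twist": 0},
    {"dp": [-0.018, 0.037, 0.01], "jaw": 1, "twist": 0.08},
    {"dp": [-0.018, 0.037, 0], "jaw": 1, "twist": 0.08},
    {"dp": [-0.018, 0.037, 0], "jaw": 1, "twist": 0.08},
    {"dp": [-0.018, 0.037, 0], "jaw": 1, "twist": 0.08},
    {"dp": [-0.018, 0.037, 0], "jaw": 1, "twist": 0.08},
    {"dp": [-0.015, 0.034, 0], "jaw": 1, "twist": 0}
  ],
  "force": 20
}}

```text
time: 22.7
position: [0.4856, 0.2435, 0.1439]
tcp_rot: [[-0.042, -0.648, -0.76], [-0.041, -0.759, 0.65], [-0.998, 0.058, 0.005]]
contact_force: [1.2, 0.3, -1.3]
finger_gap: 0.0221
```

Run:
```python
from h import *
o,_=snap('wrist','w20');print(o['position'],o['finger_gap'],o['tcp_rot'].round(3).tolist(),o['joints'].round(1))
for n,p in dict(n100=(.485,.245,.012),n50=(.561,.16,.012)).items(): print(n,w2px('wrist',p,o).round(1))
snap('side','s20')
a=cv2.imread('pics/s20.png')[190:340,150:330];cv2.imwrite('pics/s20d.png',cv2.resize(a,(720,600),interpolation=cv2.INTER_CUBIC))
```

```text
[0.48558081 0.24349144 0.14392184] 0.02212974897382016 [[-0.042, -0.648, -0.76], [-0.041, -0.759, 0.65], [-0.998, 0.058, 0.005]] [ 21.3  26.   88.8  -1.4  68.3 152.3]
n100 [309.4 183.8]
n50 [323.4  76.8]
```

View pics/w20.png

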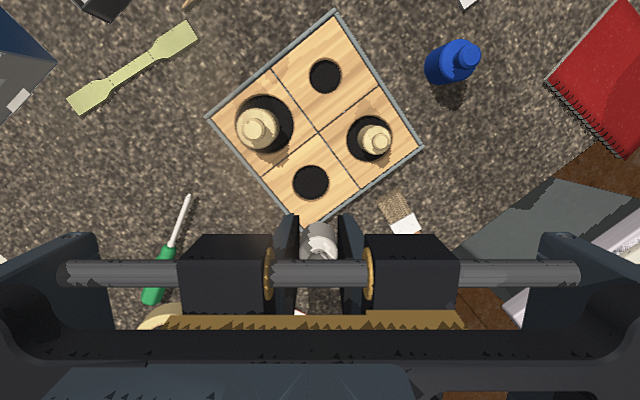

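View pics/s20d.png

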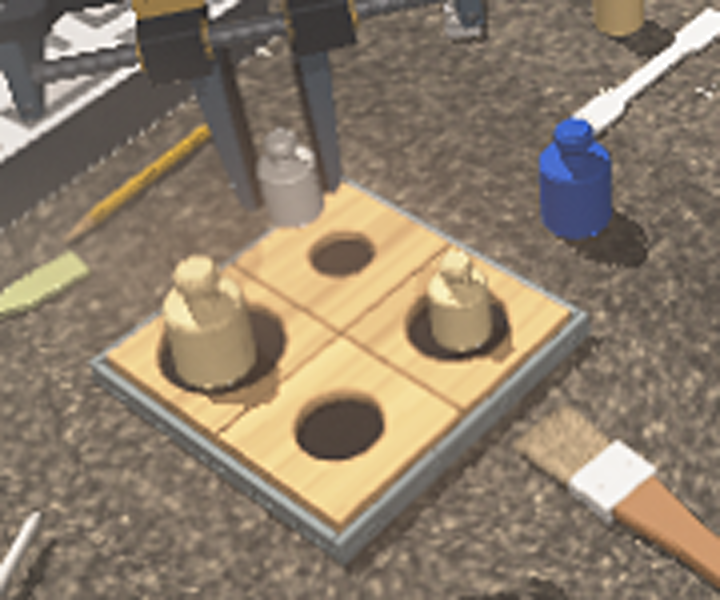

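Emit:
{"method": "drive_tool", "body": {
  "commands": [
    {"dp": [0.001, 0.001, -0.025], "jaw": 1, "twist": 0},
    {"dp": [0, 0, -0.03], "jaw": 1, "twist": 0},
    {"dp": [0, 0, -0.03], "jaw": 1, "twist": 0},
    {"dp": [0, 0, -0.02], "jaw": 1, "twist": 0},
    {"dp": [0, 0, 0], "jaw": 1, "twist": 0}
  ]
}}

```text
time: 23.3
position: [0.4878, 0.2471, 0.0416]
tcp_rot: [[-0.035, -0.647, -0.762], [-0.038, -0.761, 0.648], [-0.999, 0.052, 0.002]]
contact_force: [0.4, -0.1, -0.8]
finger_gap: 0.0222
```

Emit:
{"method": "drive_tool", "body": {
  "commands": [
    {"dp": [-0.001, -0.001, -0.015], "jaw": 1, "twist": 0},
    {"dp": [0, 0, -0.013], "jaw": 1, "twist": 0},
    {"dp": [0, 0, 0], "jaw": 1, "twist": 0}
  ]
}}

```text
time: 23.6
position: [0.4889, 0.2458, 0.0162]
tcp_rot: [[-0.031, -0.648, -0.761], [-0.037, -0.76, 0.648], [-0.999, 0.049, -0.0]]
contact_force: [0.1, 0.1, 0.6]
finger_gap: 0.0223
```

Run:
```python
from h import *
o,_=snap('side','s21');print(o['position'],o['contact_force'])
a=cv2.imread('pics/s21.png')[235:325,175:295];cv2.imwrite('pics/s21d.png',cv2.resize(a,(800,600),interpolation=cv2.INTER_CUBIC))
```

```text
[0.48888078 0.24583802 0.01617603] [0.13677174 0.0908675  0.60018412]
```

View pics/s21d.png

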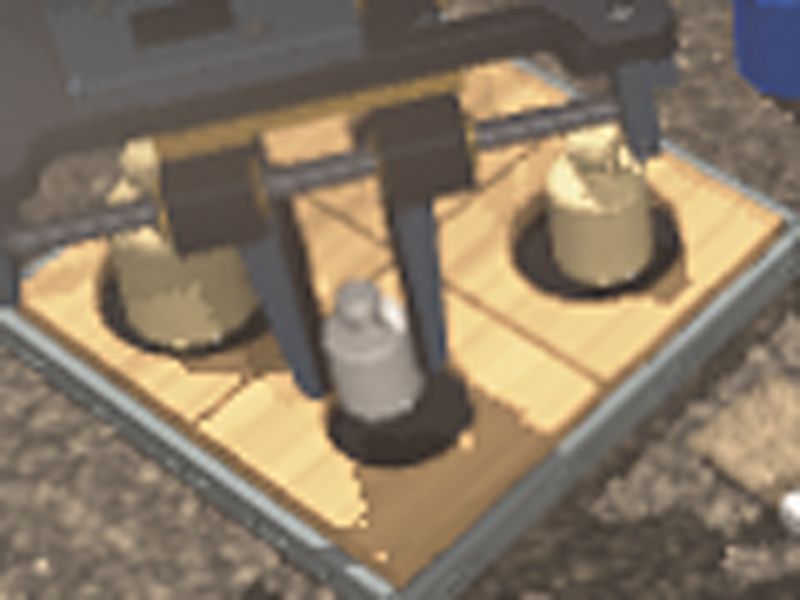

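Run:
```python
from h import *
for p in[(.4889,.2458,.029),(.487,.245,.029),(.485,.245,.029),(.485,.245,.012)]:print(p,((w2px('side',p)-[175,235])*6.67).round())
```

```text
(0.4889, 0.2458, 0.029) [381. 372.]
(0.487, 0.245, 0.029) [389. 373.]
(0.485, 0.245, 0.029) [394. 376.]
(0.485, 0.245, 0.012) [401. 417.]
```

Emit:
{"method": "drive_tool", "body": {
  "commands": [
    {"dp": [-0.004, -0.001, 0], "jaw": 1, "twist": 0},
    {"dp": [0, 0, -0.006], "jaw": 1, "twist": 0},
    {"dp": [0, 0, -0.003], "jaw": 1, "twist": 0},
    {"dp": [0, 0, 0], "jaw": 1, "twist": 0}
  ]
}}

```text
time: 24.05
position: [0.4864, 0.2454, 0.0098]
tcp_rot: [[-0.027, -0.648, -0.761], [-0.036, -0.76, 0.648], [-0.999, 0.045, -0.002]]
contact_force: [0.1, 0.3, -1.3]
finger_gap: 0.0222
```

Emit:
{"method": "drive_tool", "body": {
  "commands": [
    {"dp": [0, 0, -0.005], "jaw": 1, "twist": 0},
    {"dp": [0, 0, -0.004], "jaw": 1, "twist": 0},
    {"dp": [0, 0, 0], "jaw": 1, "twist": 0}
  ]
}}

```text
time: 24.35
position: [0.4865, 0.2455, 0.0001]
tcp_rot: [[-0.027, -0.648, -0.761], [-0.036, -0.761, 0.648], [-0.999, 0.045, -0.002]]
contact_force: [-0.2, 0.6, -1.4]
finger_gap: 0.0223
```

Emit:
{"method": "drive_tool", "body": {
  "commands": [
    {"dp": [0, 0, -0.004], "jaw": 1, "twist": 0},
    {"dp": [0, 0, -0.002], "jaw": 1, "twist": 0},
    {"dp": [0, 0, 0], "jaw": 1, "twist": 0}
  ]
}}

```text
time: 24.65
position: [0.4869, 0.2453, -0.0051]
tcp_rot: [[-0.026, -0.648, -0.762], [-0.036, -0.761, 0.648], [-0.999, 0.044, -0.003]]
contact_force: [-1.3, -0.8, 1.5]
finger_gap: 0.0223
```

Run:
```python
from h import *
o,_=snap('side','s22');print(o['position'],o['contact_force'])
a=cv2.imread('pics/s22.png')[235:325,175:295];cv2.imwrite('pics/s22d.png',cv2.resize(a,(800,600),interpolation=cv2.INTER_CUBIC))
```

```text
[ 0.48691564  0.24525638 -0.00510627] [-1.32908739 -0.75911924  1.49969958]
```

View pics/s22d.png

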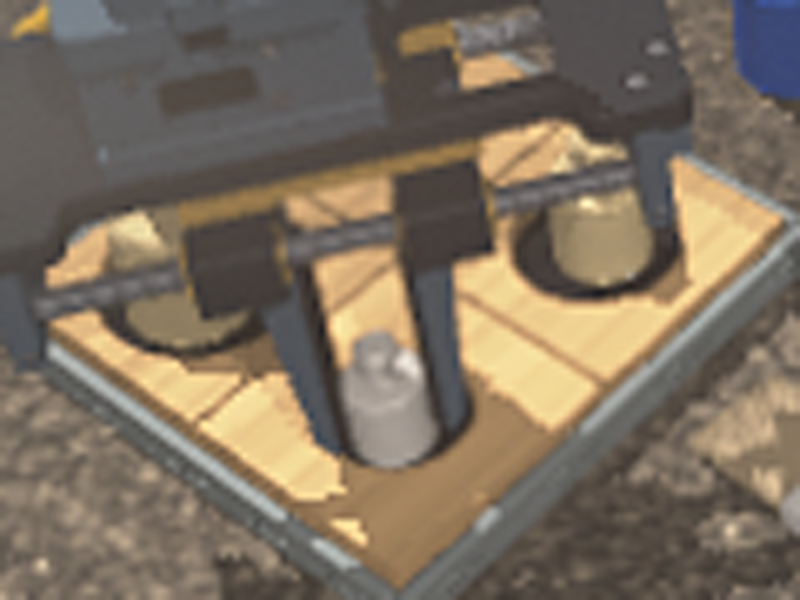

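Run:
```python
from h import *
t=np.linspace(0,6.28,60)
for c,z,rr in[((.487,.2453),.005,.0115),((.487,.2453),.012,.0115),((.485,.245),.012,.021)]:
    p=(np.array([w2px('side',(c[0]+rr*np.cos(x),c[1]+rr*np.sin(x),z)) for x in t])-[175,235])*6.67
    print(z,p.min(0).round(),p.max(0).round())
```

```text
0.005 [356. 399.] [440. 464.]
0.012 [353. 382.] [437. 448.]
0.012 [324. 358.] [478. 478.]
```

Emit:
{"method": "drive_tool", "body": {
  "commands": [
    {"dp": [0, 0, -0.002], "jaw": 1, "twist": 0},
    {"dp": [0, 0, 0], "jaw": 0.45, "twist": 0},
    {"dp": [0, 0, 0], "jaw": 0.3, "twist": 0},
    {"dp": [0, 0, 0], "jaw": 0.15, "twist": 0},
    {"dp": [0, 0, 0], "jaw": 0.1, "twist": 0}
  ]
}}

```text
time: 25.2
position: [0.4872, 0.2452, -0.0067]
tcp_rot: [[-0.025, -0.648, -0.762], [-0.036, -0.761, 0.648], [-0.999, 0.044, -0.004]]
contact_force: [0.7, -0.2, -0.5]
finger_gap: 0.0404
```

Run:
```python
from h import *
o,_=snap('side','s23');print(o['position'],o['contact_force'])
a=cv2.imread('pics/s23.png')[235:325,175:295];cv2.imwrite('pics/s23d.png',cv2.resize(a,(800,600),interpolation=cv2.INTER_CUBIC))
```

```text
[ 0.48718681  0.24518954 -0.00670685] [ 0.67657096 -0.2466005  -0.48983684]
```

View pics/s23d.png

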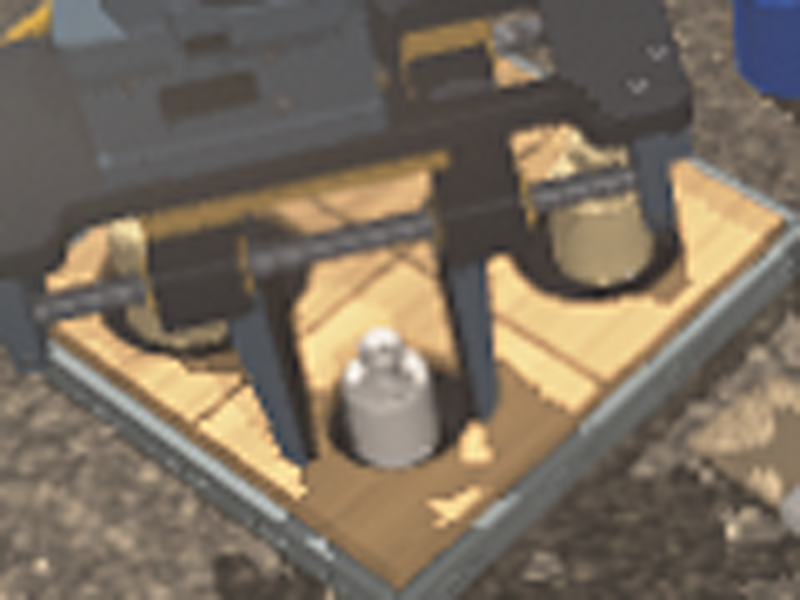

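Emit:
{"method": "drive_tool", "body": {
  "commands": [
    {"dp": [0, 0, 0.02], "jaw": 0.1, "twist": 0},
    {"dp": [0, 0, 0.035], "jaw": 0.1, "twist": 0},
    {"dp": [0, 0, 0.045], "jaw": 0.1, "twist": 0},
    {"dp": [0, -0.01, 0.045], "jaw": 0.1, "twist": 0},
    {"dp": [0, -0.035, 0.02], "jaw": 0.1, "twist": 0},
    {"dp": [-0.001, -0.045, 0], "jaw": 0.1, "twist": 0},
    {"dp": [-0.001, -0.045, 0], "jaw": 0.1, "twist": 0},
    {"dp": [-0.001, -0.045, 0], "jaw": 0.1, "twist": 0},
    {"dp": [-0.001, -0.045, 0], "jaw": 0.1, "twist": 0},
    {"dp": [-0.001, -0.045, 0], "jaw": 0.1, "twist": 0}
  ],
  "force": 10
}}

```text
time: 26.25
position: [0.4806, -0.0296, 0.1649]
tcp_rot: [[-0.022, -0.641, -0.767], [-0.037, -0.766, 0.642], [-0.999, 0.042, -0.007]]
contact_force: [1.0, 0.0, 0.2]
finger_gap: 0.0414
```

Emit:
{"method": "drive_tool", "body": {
  "commands": [
    {"dp": [-0.001, -0.045, 0], "jaw": 0.1, "twist": 0},
    {"dp": [-0.001, -0.042, -0.01], "jaw": 0.1, "twist": 0},
    {"dp": [-0.001, -0.025, -0.01], "jaw": 0.1, "twist": 0},
    {"dp": [0, 0, 0], "jaw": 0.1, "twist": 0}
  ]
}}

```text
time: 26.65
position: [0.4768, -0.1513, 0.1447]
tcp_rot: [[-0.02, -0.645, -0.764], [-0.038, -0.763, 0.645], [-0.999, 0.042, -0.009]]
contact_force: [0.4, 1.2, 0.3]
finger_gap: 0.0411
```

Run:
```python
from h import *
o,_=snap('wrist','w24');print(o['position'],o['finger_gap'],o['tcp_rot'].round(3).tolist())
print(w2px('wrist',(.478,-.138,.029),o))
```

```text
[ 0.47676572 -0.15130961  0.14474079] 0.04112407197817987 [[-0.02, -0.645, -0.764], [-0.038, -0.763, 0.645], [-0.999, 0.042, -0.009]]
[302.25033248 194.3695429 ]
```

View pics/w24.png

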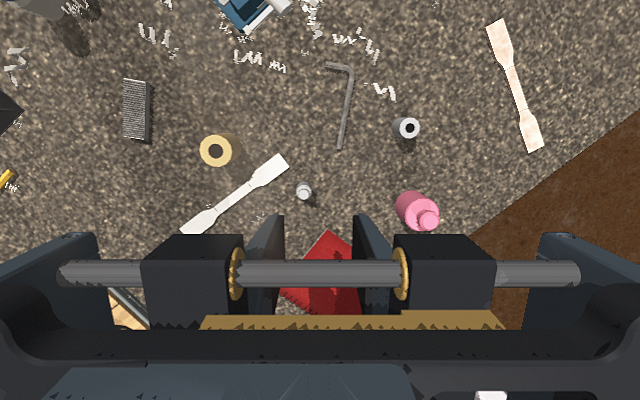

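Run:
```python
from h import *
o=r.get_obs();R=o['tcp_rot']
w=px2w('wrist',(304,191),.029,o);print(w)
for uv in [(289,160),(285,170),(262,187),(240,205),(328,230),(350,245)]:
  p=px2w('wrist',uv,.003,o);print(p.round(3),(R.T@(p-w)).round(4)[1:])
```

```text
[ 0.47971355 -0.14059912  0.029     ]
[ 0.514 -0.147  0.003] [-0.0178 -0.0299]
[ 0.508 -0.136  0.003] [-0.0227 -0.0184]
[ 0.51  -0.103  0.003] [-0.0498  0.0013]
[ 0.511 -0.068  0.003] [-0.0764  0.0227]
[ 0.419 -0.127  0.003] [0.0273 0.0557]
[ 0.386 -0.134  0.003] [0.0547 0.0759]
```

Emit:
{"method": "drive_tool", "body": {
  "commands": [
    {"dp": [0.002, 0.011, -0.02], "jaw": 0.25, "twist": 0},
    {"dp": [0, 0, -0.03], "jaw": 0.25, "twist": 0},
    {"dp": [0, 0, -0.03], "jaw": 0.25, "twist": 0},
    {"dp": [0, 0, -0.02], "jaw": 0.25, "twist": 0},
    {"dp": [0, 0, 0], "jaw": 0.25, "twist": 0}
  ]
}}

```text
time: 27.2
position: [0.4806, -0.135, 0.0443]
tcp_rot: [[-0.015, -0.643, -0.766], [-0.038, -0.765, 0.643], [-0.999, 0.039, -0.013]]
contact_force: [0.5, -0.6, 0.4]
finger_gap: 0.0344
```

Run:
```python
from h import *
o,_=snap('wrist','w25');print(o['position'],o['finger_gap'],o['tcp_rot'].round(3).tolist())
print(w2px('wrist',(.479,-.140,.029),o))
```

```text
[ 0.48061416 -0.13498613  0.04427693] 0.03443459367161806 [[-0.015, -0.643, -0.766], [-0.038, -0.765, 0.643], [-0.999, 0.039, -0.013]]
[322.08844053 214.78605969]
```

View pics/w25.png

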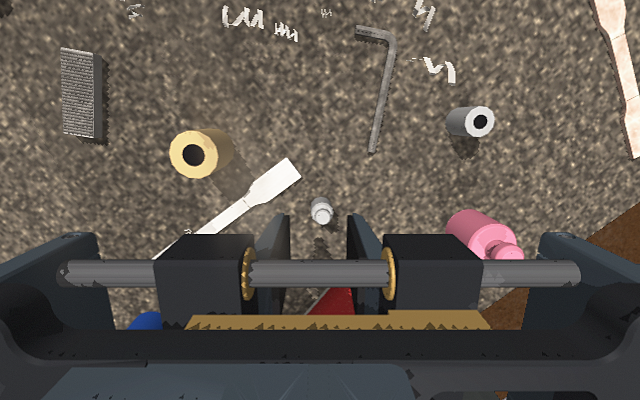

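Emit:
{"method": "drive_tool", "body": {
  "commands": [
    {"dp": [-0.001, -0.006, -0.01], "jaw": 0.25, "twist": 0},
    {"dp": [0, 0, -0.015], "jaw": 0.25, "twist": 0},
    {"dp": [0, 0, 0], "jaw": 0.25, "twist": 0}
  ]
}}

```text
time: 27.55
position: [0.4824, -0.1416, 0.0223]
tcp_rot: [[-0.01, -0.642, -0.767], [-0.041, -0.766, 0.642], [-0.999, 0.037, -0.019]]
contact_force: [-0.5, 0.8, 0.5]
finger_gap: 0.0343
```

Emit:
{"method": "drive_tool", "body": {
  "commands": [
    {"dp": [-0.003, 0.001, 0], "jaw": 0.25, "twist": 0},
    {"dp": [0, 0, -0.012], "jaw": 0.25, "twist": 0},
    {"dp": [0, 0, -0.01], "jaw": 0.25, "twist": 0},
    {"dp": [0, 0, 0], "jaw": 0.25, "twist": 0}
  ]
}}

```text
time: 27.95
position: [0.4805, -0.1414, 0.0009]
tcp_rot: [[-0.006, -0.642, -0.766], [-0.042, -0.766, 0.642], [-0.999, 0.036, -0.023]]
contact_force: [0.0, 0.5, 0.6]
finger_gap: 0.0343
```

Run:
```python
from h import *
o,_=snap('wrist','w26');print(o['position'],o['finger_gap'],o['tcp_rot'].round(3).tolist())
print(w2px('wrist',(.4795,-.1405,.029),o))
snap('side','s26')
a=cv2.imread('pics/s26.png')[160:220,300:390];b=cv2.imread('pics/w26.png')[180:300,230:410]
cv2.imwrite('pics/s26d.png',np.hstack([cv2.resize(a,(400,267),interpolation=cv2.INTER_CUBIC),cv2.resize(b,(400,267))]))
```

```text
[ 0.48050939 -0.1413532   0.00091008] 0.034307051910063835 [[-0.006, -0.642, -0.766], [-0.042, -0.766, 0.642], [-0.999, 0.036, -0.023]]
[317.72598859 241.45355597]
```

View pics/s26d.png

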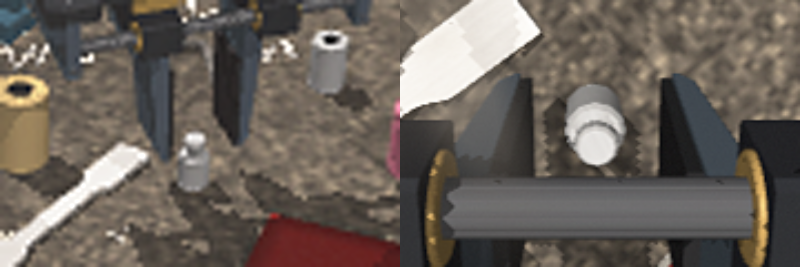

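Emit:
{"method": "drive_tool", "body": {
  "commands": [
    {"dp": [-0.001, 0, -0.008], "jaw": 0.25, "twist": 0},
    {"dp": [0, 0, -0.006], "jaw": 0.25, "twist": 0},
    {"dp": [0, 0, -0.002], "jaw": 0.25, "twist": 0},
    {"dp": [0, 0, 0], "jaw": 0.4, "twist": 0},
    {"dp": [0, 0, 0], "jaw": 0.6, "twist": 0},
    {"dp": [0, 0, 0], "jaw": 0.8, "twist": 0},
    {"dp": [0, 0, 0], "jaw": 1, "twist": 0},
    {"dp": [0, 0, 0], "jaw": 1, "twist": 0}
  ],
  "force": 12
}}

```text
time: 28.85
position: [0.4802, -0.1416, -0.0152]
tcp_rot: [[-0.005, -0.642, -0.767], [-0.043, -0.766, 0.642], [-0.999, 0.036, -0.024]]
contact_force: [-0.1, 0.5, -1.0]
finger_gap: 0.017
```

Run:
```python
from h import *
print(r.get_obs()['joints'])
```

```text
[-21.44608255  35.81884341 105.96372933  -3.8917115   37.63142146
 111.58546405]
```

Emit:
{"method": "drive_tool", "body": {
  "commands": [
    {"dp": [0, 0, 0.015], "jaw": 1, "twist": 0},
    {"dp": [0, 0, 0.035], "jaw": 1, "twist": 0},
    {"dp": [0, 0, 0.045], "jaw": 1, "twist": 0},
    {"dp": [0.003, 0.015, 0.045], "jaw": 1, "twist": 0},
    {"dp": [0.01, 0.035, 0.02], "jaw": 1, "twist": -0.07},
    {"dp": [0.012, 0.043, 0], "jaw": 1, "twist": -0.07},
    {"dp": [0.012, 0.043, 0], "jaw": 1, "twist": -0.07},
    {"dp": [0.012, 0.043, 0], "jaw": 1, "twist": -0.07},
    {"dp": [0.012, 0.043, 0], "jaw": 1, "twist": -0.07},
    {"dp": [0.012, 0.043, 0], "jaw": 1, "twist": 0}
  ],
  "force": 15
}}

```text
time: 29.85
position: [0.5533, 0.1294, 0.154]
tcp_rot: [[-0.015, -0.877, -0.48], [-0.037, -0.479, 0.877], [-0.999, 0.031, -0.025]]
contact_force: [-0.1, -1.5, 0.0]
finger_gap: 0.0168
```

Emit:
{"method": "drive_tool", "body": {
  "commands": [
    {"dp": [0.006, 0.027, -0.01], "jaw": 1, "twist": 0},
    {"dp": [0, 0, -0.03], "jaw": 1, "twist": 0},
    {"dp": [0, 0, -0.03], "jaw": 1, "twist": 0},
    {"dp": [0, 0, 0], "jaw": 1, "twist": 0}
  ]
}}

```text
time: 30.25
position: [0.5609, 0.1647, 0.083]
tcp_rot: [[-0.01, -0.874, -0.486], [-0.035, -0.485, 0.874], [-0.999, 0.026, -0.026]]
contact_force: [0.2, -0.9, -1.0]
finger_gap: 0.0165
```

Run:
```python
from h import *
o,_=snap('wrist','w27');print(o['position'],o['finger_gap'],o['tcp_rot'].round(3).tolist(),o['joints'].round(1))
print(w2px('wrist',(.561,.16,.012),o))
snap('side','s27')
a=cv2.imread('pics/s27.png')[200:320,160:320];b=cv2.imread('pics/w27.png')[130:330,200:467]
cv2.imwrite('pics/s27d.png',np.hstack([cv2.resize(a,(400,300),interpolation=cv2.INTER_CUBIC),cv2.resize(b,(400,300))]))
```

```text
[0.56086909 0.16474955 0.08304782] 0.016545410809059503 [[-0.01, -0.874, -0.486], [-0.035, -0.485, 0.874], [-0.999, 0.026, -0.026]] [ 11.7  32.3  88.4  -2.1  60.4 163.8]
[317.27195335 195.34078066]
```

View pics/s27d.png

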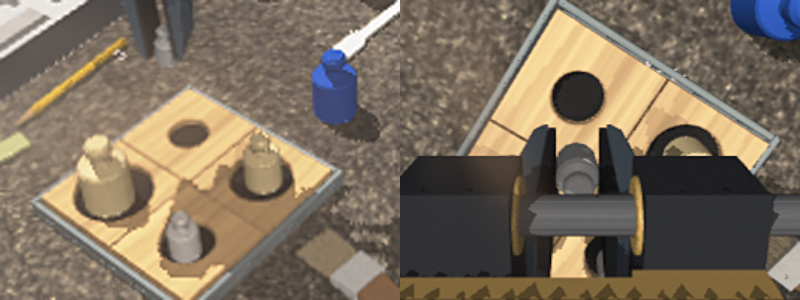

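Emit:
{"method": "drive_tool", "body": {
  "commands": [
    {"dp": [0, -0.005, -0.01], "jaw": 1, "twist": 0},
    {"dp": [0, 0, -0.025], "jaw": 1, "twist": 0},
    {"dp": [0, 0, -0.02], "jaw": 1, "twist": 0},
    {"dp": [0, 0, 0], "jaw": 1, "twist": 0}
  ]
}}

```text
time: 30.75
position: [0.5667, 0.1578, 0.0348]
tcp_rot: [[0.003, -0.875, -0.483], [-0.033, -0.483, 0.875], [-0.999, 0.013, -0.03]]
contact_force: [-0.2, -0.5, 0.3]
finger_gap: 0.0168
```

Emit:
{"method": "drive_tool", "body": {
  "commands": [
    {"dp": [-0.005, 0.001, -0.005], "jaw": 1, "twist": 0},
    {"dp": [0, 0, -0.01], "jaw": 1, "twist": 0},
    {"dp": [0, 0, 0], "jaw": 1, "twist": 0}
  ]
}}

```text
time: 31.05
position: [0.5629, 0.1583, 0.0215]
tcp_rot: [[0.007, -0.876, -0.482], [-0.032, -0.482, 0.875], [-0.999, 0.01, -0.032]]
contact_force: [-0.5, -0.6, -1.0]
finger_gap: 0.0169
```

Run:
```python
from h import *
o,_=snap('side','s28');print(o['position'],o['contact_force'],o['tcp_rot'].round(3).tolist())
a=cv2.imread('pics/s28.png')[215:287,190:286];cv2.imwrite('pics/s28d.png',cv2.resize(a,(800,600),interpolation=cv2.INTER_CUBIC))
f=lambda p:((w2px('side',p)-[190,215])*8.33).round()
print(f(o['position']+[-.0007,.001,.0152]),f((.561,.16,.012)))
```

```text
[0.56285548 0.15827551 0.02154847] [-0.47750035 -0.63084055 -1.02808129] [[0.007, -0.876, -0.482], [-0.032, -0.482, 0.875], [-0.999, 0.01, -0.032]]
[366. 250.] [379. 327.]
```

View pics/s28d.png

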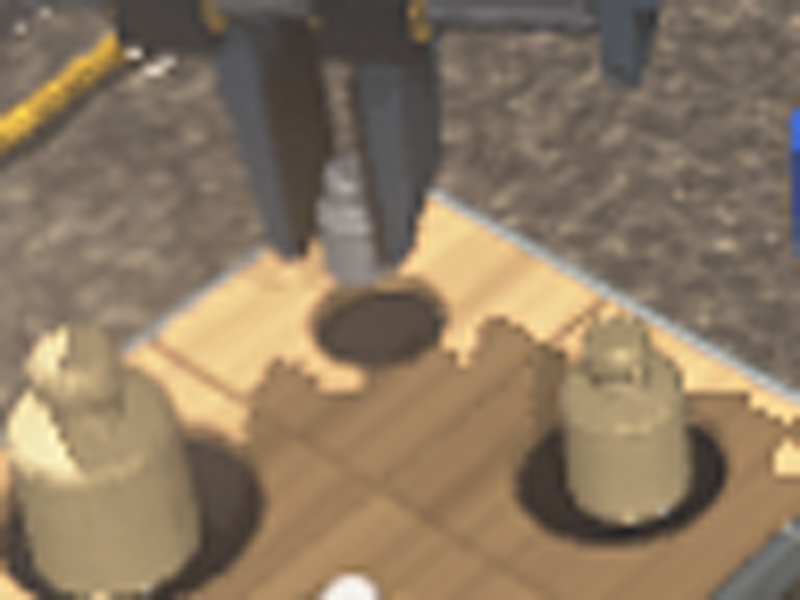

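Emit:
{"method": "drive_tool", "body": {
  "commands": [
    {"dp": [-0.003, 0.001, -0.01], "jaw": 1, "twist": 0},
    {"dp": [-0.001, 0, -0.01], "jaw": 1, "twist": 0},
    {"dp": [0, 0, 0], "jaw": 1, "twist": 0}
  ]
}}

```text
time: 31.4
position: [0.5595, 0.1597, 0.0015]
tcp_rot: [[0.009, -0.876, -0.482], [-0.032, -0.482, 0.875], [-0.999, 0.007, -0.032]]
contact_force: [-0.4, -1.1, -0.1]
finger_gap: 0.0168
```

Run:
```python
from h import *
o,_=snap('side','s29');print(o['position'],o['contact_force'],o['tcp_rot'].round(3).tolist())
a=cv2.imread('pics/s29.png')[215:287,190:286];cv2.imwrite('pics/s29d.png',cv2.resize(a,(800,600),interpolation=cv2.INTER_CUBIC))
```

```text
[0.55951194 0.15967622 0.00145081] [-0.37467474 -1.08288158 -0.09199963] [[0.009, -0.876, -0.482], [-0.032, -0.482, 0.875], [-0.999, 0.007, -0.032]]
```

View pics/s29d.png

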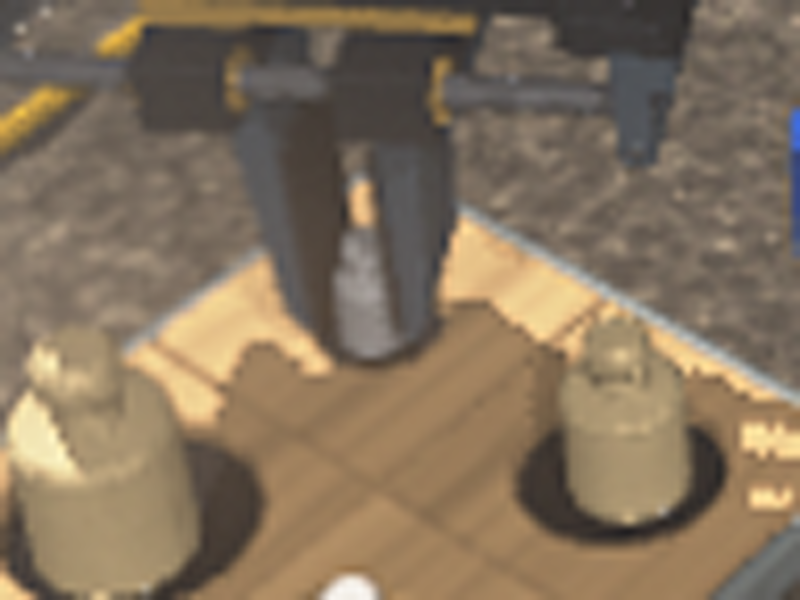

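Emit:
{"method": "drive_tool", "body": {
  "commands": [
    {"dp": [0.001, -0.001, -0.004], "jaw": 1, "twist": 0},
    {"dp": [0, 0, -0.003], "jaw": 1, "twist": 0},
    {"dp": [0, 0, 0], "jaw": 1, "twist": 0}
  ]
}}

```text
time: 31.75
position: [0.5614, 0.1588, -0.0053]
tcp_rot: [[0.01, -0.876, -0.482], [-0.032, -0.482, 0.875], [-0.999, 0.006, -0.033]]
contact_force: [-0.3, -0.3, 2.2]
finger_gap: 0.0169
```

Run:
```python
from h import *
o,_=snap('side','s30');print(o['position'],o['contact_force'],o['tcp_rot'].round(3).tolist())
a=cv2.imread('pics/s30.png')[215:287,190:286];cv2.imwrite('pics/s30d.png',cv2.resize(a,(800,600),interpolation=cv2.INTER_CUBIC))
t=np.linspace(0,6.28,60)
for c,z,rr in[((.5607,.16),.005,.009),((.5607,.16),.012,.009),((.561,.16),.012,.017)]:
    p=(np.array([w2px('side',(c[0]+rr*np.cos(x),c[1]+rr*np.sin(x),z)) for x in t])-[190,215])*8.33
    print(z,p.min(0).round(),p.max(0).round())
```

```text
[ 0.5613689   0.15876022 -0.00534886] [-0.26955567 -0.29048191  2.18350414] [[0.01, -0.876, -0.482], [-0.032, -0.482, 0.875], [-0.999, 0.006, -0.033]]
0.005 [347. 323.] [420. 374.]
0.012 [343. 302.] [417. 354.]
0.012 [310. 280.] [448. 377.]
```

View pics/s30d.png

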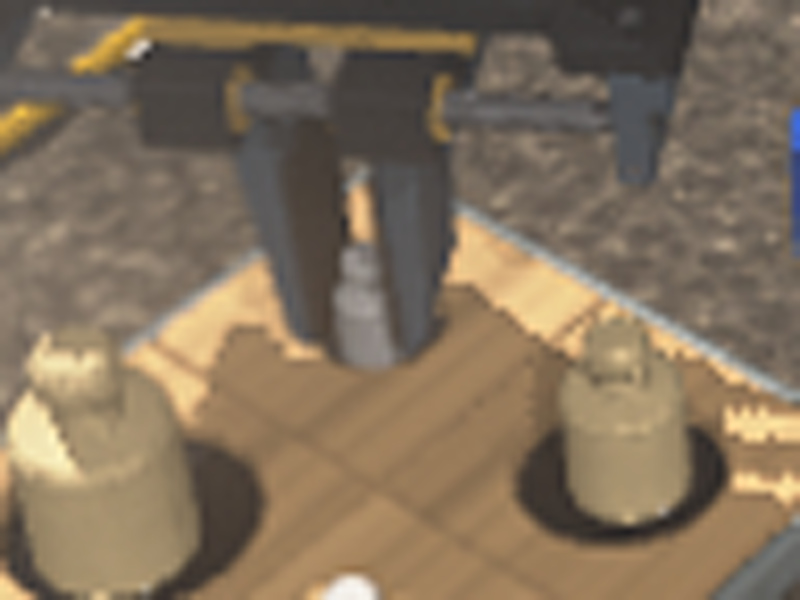

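Emit:
{"method": "drive_tool", "body": {
  "commands": [
    {"dp": [0, 0, -0.001], "jaw": 1, "twist": 0},
    {"dp": [0, 0, 0], "jaw": 0.55, "twist": 0},
    {"dp": [0, 0, 0], "jaw": 0.4, "twist": 0},
    {"dp": [0, 0, 0], "jaw": 0.3, "twist": 0}
  ]
}}

```text
time: 32.2
position: [0.5621, 0.1588, -0.0055]
tcp_rot: [[0.012, -0.876, -0.482], [-0.031, -0.482, 0.875], [-0.999, 0.005, -0.033]]
contact_force: [0.1, 0.0, 0.4]
finger_gap: 0.031
```

Run:
```python
from h import *
o,_=snap('side','s31');print(o['position'],o['contact_force'],o['finger_gap'])
a=cv2.imread('pics/s31.png')[215:287,190:286];cv2.imwrite('pics/s31d.png',cv2.resize(a,(800,600),interpolation=cv2.INTER_CUBIC))
```

```text
[ 0.56205792  0.15884329 -0.00545042] [0.12710665 0.01216627 0.37744874] 0.03097871787227355
```

View pics/s31d.png

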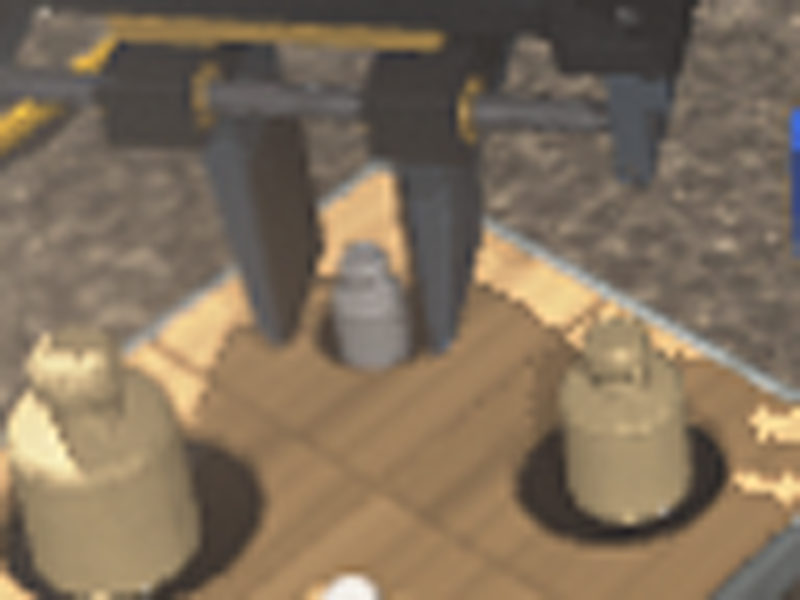

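Emit:
{"method": "drive_tool", "body": {
  "commands": [
    {"dp": [0, 0, 0.015], "jaw": 0.2, "twist": 0},
    {"dp": [0, 0, 0.035], "jaw": 0.2, "twist": 0},
    {"dp": [0, 0, 0.045], "jaw": 0.2, "twist": 0},
    {"dp": [0, 0, 0.045], "jaw": 0.2, "twist": 0},
    {"dp": [0, -0.04, 0.02], "jaw": 0.2, "twist": 0},
    {"dp": [-0.02, -0.045, 0.02], "jaw": 0.2, "twist": 0},
    {"dp": [-0.02, -0.045, 0], "jaw": 0.2, "twist": 0},
    {"dp": [-0.01, -0.045, 0], "jaw": 0.2, "twist": 0},
    {"dp": [0, -0.04, 0], "jaw": 0.2, "twist": 0},
    {"dp": [0, 0, 0], "jaw": 0.2, "twist": 0}
  ]
}}

```text
time: 33.25
position: [0.5088, -0.061, 0.1812]
tcp_rot: [[0.014, -0.874, -0.486], [-0.034, -0.486, 0.873], [-0.999, 0.004, -0.036]]
contact_force: [-0.5, 0.4, -0.1]
finger_gap: 0.0365
```

Run:
```python
from h import *
o,_=snap('side','s32');snap('top','t32');print(o['position'],o['contact_force'])
a=cv2.imread('pics/s32.png')[215:335,165:305];b=cv2.imread('pics/t32.png')[150:235,175:275]
cv2.imwrite('pics/s32d.png',np.hstack([cv2.resize(a,(420,360),interpolation=cv2.INTER_CUBIC),cv2.resize(b,(380,360),interpolation=cv2.INTER_CUBIC)]))
```

```text
[ 0.5088422  -0.06102474  0.1812207 ] [-0.47513321  0.36401916 -0.13104296]
```

View pics/s32d.png

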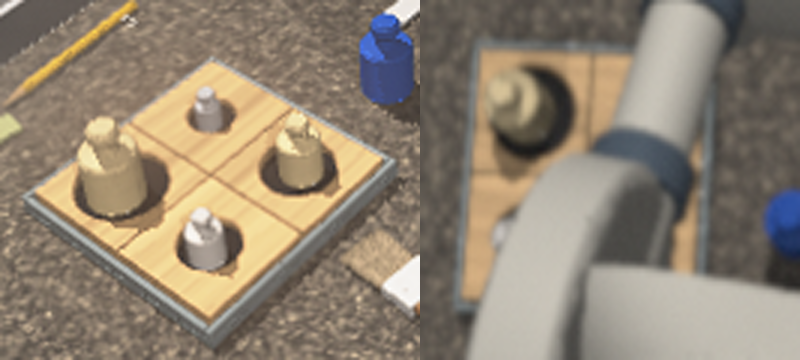

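View pics/s32.png

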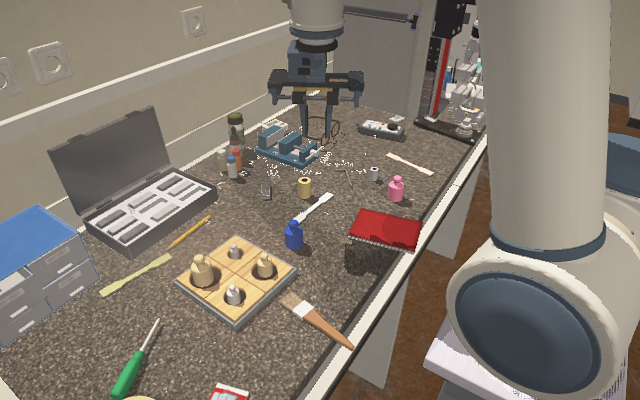

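Emit:
{"method": "drive_tool", "body": {
  "commands": [
    {"dp": [0, 0.03, 0.03], "jaw": 0.2, "twist": 0},
    {"dp": [0, 0.045, 0.02], "jaw": 0.2, "twist": 0},
    {"dp": [0, 0.045, 0], "jaw": 0.2, "twist": 0},
    {"dp": [0, 0.045, 0], "jaw": 0.2, "twist": 0},
    {"dp": [0, 0.045, 0], "jaw": 0.2, "twist": 0},
    {"dp": [0, 0.045, 0], "jaw": 0.2, "twist": 0},
    {"dp": [0, 0.045, 0], "jaw": 0.2, "twist": 0},
    {"dp": [0, 0.03, 0], "jaw": 0.2, "twist": 0},
    {"dp": [0, 0, 0], "jaw": 0.2, "twist": 0}
  ]
}}

```text
time: 34.25
position: [0.5024, 0.297, 0.2319]
tcp_rot: [[0.012, -0.868, -0.496], [-0.029, -0.496, 0.868], [-1.0, 0.004, -0.031]]
contact_force: [0.1, -0.6, -0.1]
finger_gap: 0.0363
```

Run:
```python
from h import *
o,_=snap('wrist','w33');print(o['position'],o['tcp_rot'].round(3).tolist())
for n,c in dict(n500=(.565,.24),n50=(.561,.16),n100=(.485,.245),n200=(.48,.164)).items(): print(n,w2px('wrist',(*c,.012),o).round())
a=cv2.imread('pics/s32.png')[245:305,175:265];cv2.imwrite('pics/s32e.png',cv2.resize(a,(800,533),interpolation=cv2.INTER_CUBIC))
```

```text
[0.50238427 0.29698961 0.23188241] [[0.012, -0.868, -0.496], [-0.029, -0.496, 0.868], [-1.0, 0.004, -0.031]]
n500 [297. 116.]
n50 [329.  62.]
n100 [346. 148.]
n200 [380.  97.]
```

View pics/w33.png

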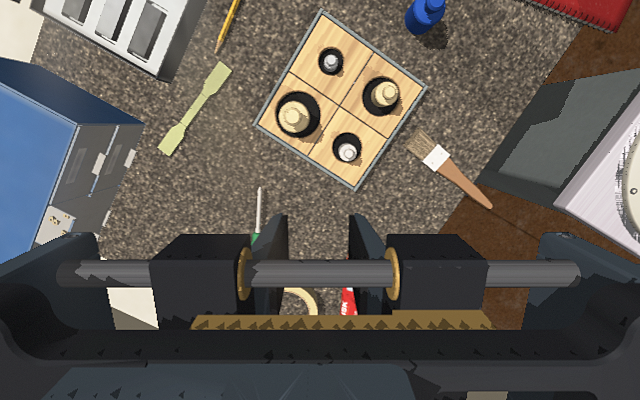

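View pics/s32e.png

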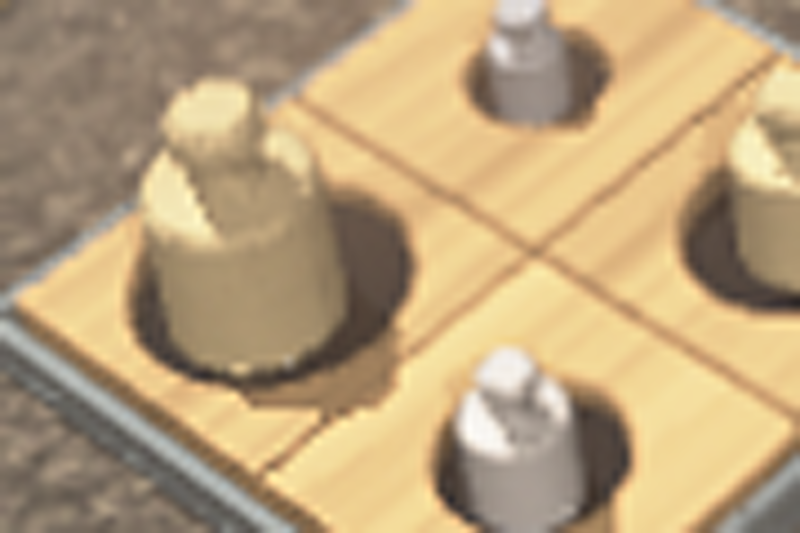

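Run:
```python
from h import *
f=lambda p:((w2px('side',p)-[175,245])*8.89).round()
print(f((.568,.243,.005)),f((.568,.243,.06)),f((.487,.245,.005)),f((.487,.245,.04)))
o=r.get_obs();g=lambda p:w2px('wrist',p,o).round(1)
print(g((.568,.243,.005)),g((.568,.243,.065)))
b=cv2.imread('pics/w33.png')[0:200,240:440];cv2.imwrite('pics/w33c.png',cv2.resize(b,(600,600),interpolation=cv2.INTER_CUBIC))
```

```text
[261. 314.] [220. 135.] [531. 485.] [512. 372.]
[293.8 117.7] [290.1 116.5]
```

View pics/w33c.png

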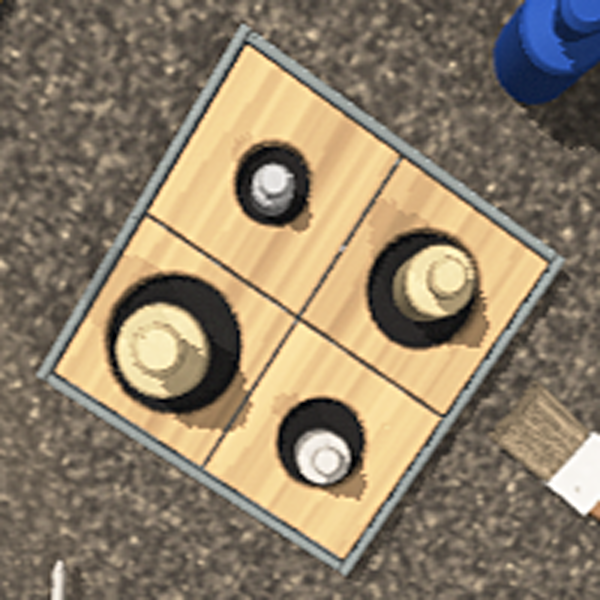

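```bash
python3 -c "
from bench import r
print(r.finish_job(), r.get_obs()['time'])"
```

```text
the job is handed in; nothing more can be done
the job is handed in; nothing more can be done
```

All four weights are back in the tray, each upright in the recess of its size. The job was handed in at about 34 s of the 99 s allowed.

- **Last checks:** The final side and wrist pictures show each weight standing inside its dark recess floor. The 500 g weight's lean in the side view matches the perspective expected of an upright one. The arm was clear, at about 0.23 m height with no contact force.
- **Look-alikes:** The two spacers and the blue and pink look-alikes were not touched. All four are in the last full side picture, with no visible sign of having moved.

Some things went wrong or did not agree along the way:

- **Fingertips short of the TCP:** The visible fingertips end about 25 mm behind the reported TCP. My first close on the 100 g weight therefore shut on its neck instead of its body. I opened, went lower and gripped it properly.
- **High grips on the larger weights:** The 500 g and 200 g weights were gripped near the top of their bodies for the same reason.
- **Early floor contact:** Every weight touched its recess floor with the TCP about 3 to 5 mm higher than I had worked out, so I lowered each one by force and side view.
- **Tool tilt:** The tool crept to about 4.5° of tilt. I turned the wrist about 150° part-way through, and it fell back to about 2°.
- **Last top picture:** The arm hid most of the tray from the top camera, so the overhead check comes from the wrist camera.

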